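Push the vial row home in the feed rail and shut the keeper

TASK

Four sample vials stand touching in a row in the aluminium feed rail. With the fingertips, push the whole row along the rail as one train until the front vial is against the end stop and no gaps are left, and only then push the hinged keeper arm fully shut across the rail behind the last vial. Only push: do not grasp or lift any vial, leave all of them standing upright, and do not disturb the other things on the bench.

Things in the scene. Friction and masses are not known exactly. Their poses are not given: they have to be found in the camera images.
- rail: fixed aluminium feed rail, 310 mm long, 46 wide. Origin: lane centre line, on the bench; y runs along the lane to the end stop, x across, z up. Lane floor at z 6 mm; lane 25.6 mm wide between 4 mm walls from y -150 to +140, tops at z 20 mm (vials stand out above). End stop 40 mm tall at y +140, other end open. A home row of four spans y +45.6 to +140. Small keeper rest, z up to 36, at x -20, y 43
- stop_face (a point): centre of the end stop's contact face at lane floor height: rail frame (0, 140, 6) mm
- keeper_hinge (a point): point on the keeper arm's vertical hinge axis, at the arm's mid height: rail frame (45, 37, 36) mm; fixed to the rail
- keeper_tip (a point): middle of the keeper arm's free end, 64 mm from the hinge axis; the arm is a straight flat upright steel bar 5 mm thick (7 mm at its rounded tip), spanning z 23 to 49 mm above the bench, so it swings clear over the guide walls (20 mm)
- keeper (a joint): angle of the keeper arm. 0: open, beside the lane, pointing to the rail's -y; grows clockwise from above, inward over the lane; 1.571 (limit): shut, square across the lane, front face 6 mm behind a home row. At q it points along (-sin q, -cos q) in rail x, y; push the outer face, which looks along (cos q, -sin q). Starts at -0.35 to 0.1; friction 0.03 N m, stays where left
- vial_1: glass sample vial with a white screw cap, 23.6 mm diameter, 52 mm tall, 15 to 31 g, standing upright in the rail's lane as one of the row of four; origin: centre of its underside, z up. The order of the four in the row varies
- vial_2: glass sample vial with a black screw cap, 23.6 mm diameter, 52 mm tall, 15 to 31 g, standing upright in the rail's lane as one of the row of four; origin: centre of its underside, z up. The order of the four in the row varies
- vial_3: glass sample vial with a white screw cap, 23.6 mm diameter, 52 mm tall, 15 to 31 g, standing upright in the rail's lane as one of the row of four; origin: centre of its underside, z up. The order of the four in the row varies
- vial_4: glass sample vial with a red screw cap, 23.6 mm diameter, 52 mm tall, 15 to 31 g, standing upright in the rail's lane as one of the row of four; origin: centre of its underside, z up. The order of the four in the row varies
- crucible: white porcelain crucible, 42 mm wide, 35 mm tall; bystander, stands loose on the bench near the rail; origin: centre of its underside
- rubber_stopper: tapered rubber stopper, 33 mm wide, 26 mm tall; bystander, stands loose on the bench near the rail; origin: centre of its underside
- dropper_bottle: small brown dropper bottle, 33 mm wide, 64 mm tall; bystander, stands loose on the bench near the rail; origin: centre of its underside
- beaker_50: small glass beaker, 48 mm wide, 56 mm tall; bystander, stands loose on the bench near the rail; origin: centre of its underside
- cal_weight: brass weight with a knob, 26 mm wide, 41 mm tall; bystander, stands loose on the bench near the rail; origin: centre of its underside
Not all that is in view belongs to the job. What is shaped like the vial_3 but orange or turquoise is not meant.

How it is judged:
On the way, in this order (a step that is already met when the one before it is completed fails the run):
1. the row of four vials is home against the end stop, without gaps (y of vial_1 in the frame of rail between 0.0535 and 0.14 m and x of vial_1 in the frame of rail between -0.006 and 0.006 m and z of each of vial_1, vial_2, vial_3, vial_4 in the frame of rail below 0.01 m and angle between each of vial_1, vial_2, vial_3, vial_4's own z axis and vertical below 0.12 rad and y of vial_2 in the frame of rail between 0.0535 and 0.14 m and x of vial_2 in the frame of rail between -0.006 and 0.006 m and y of vial_3 in the frame of rail between 0.0535 and 0.14 m and x of vial_3 in the frame of rail between -0.006 and 0.006 m and y of vial_4 in the frame of rail between 0.0535 and 0.14 m and x of vial_4 in the frame of rail between -0.006 and 0.006 m), for 0.2 s.
2. the keeper arm is shut behind the last vial (value of joint keeper above 1.45 rad), for 0.2 s.
At the end, for the whole second after the job is handed in: All four vials stand upright (within 0.12 rad) in the lane, packed against the end stop (the whole row is at most about 4 mm longer than four touching vials, measured from the stop), at rest, and the keeper arm is shut across the lane behind them (joint above 1.45) (all of step 1 and value of joint keeper above 1.45 rad and linear speed of each of vial_1, vial_2, vial_3, vial_4 below 0.01 m/s).
It fails at once if a vial is lifted (8 mm off the lane floor) or tipped (z of any of vial_1, vial_2, vial_3, vial_4 in the frame of rail above 0.014 m or angle between any of vial_1, vial_2, vial_3, vial_4's own z axis and vertical above 0.5 rad).
It fails at once if the keeper is shut before the row is home (value of joint keeper above 1.45 rad and y of any of vial_1, vial_2, vial_3, vial_4 in the frame of rail below 0.05 m).
It fails at once if a bystander is moved by more than 15 mm (distance of any of crucible, rubber_stopper, dropper_bottle, beaker_50, cal_weight from where it was at the start of the episode above 0.015 m).
It also fails if it takes over 51 s, if anything falls off the work surface, if the arm or the gripper's body presses on something with over 40 N, if the wrist force passes 120 N, or if a joint passes its speed limit or range.

ROBOT

A 6-joint arm with a two-finger parallel gripper is mounted at the origin on a cart in front of the work surface, level with it; the furniture and walls round the work are solid. World frame = base frame: x ahead of the robot, y to its left, z up, the work surface at z = 0. Lengths are in m, angles in rad, forces in N, time in s.
With the tool pointing down it reaches from about 0.35 to 0.775 m from the base axis. Payload 7.3 kg.
Tool frame: the origin (TCP) lies midway between the tips of the shut fingers; the grasp point (between the pads) lies 19 mm behind it; z points along the fingers, y is the direction in which the jaws open and shut (so a half turn about z gives the same grasp; the last joint's range is limited). The gripper opens to 92 mm and grips with 3 to 60 N. Pads are 19 mm wide; open, the fingers measure 130 mm over their backs; the gripper's body (75 mm by 190 mm) begins 47 mm behind the grasp point.
Start: joints at [-1.481, 0.342, 1.524, -0, 1.275, -0.146], TCP at [0.123, -0.51, 0.193] pointing down, gripper open.
Joint ranges: [-2.53, 2.53], [-0.77, 2.02], [0.04, 2.7], [-1, 4.14], [0.28, 2.66], [-3.11, 3.11]. Speed limits (rad/s): [2.57, 2.57, 3.14, 3.14, 3.14, 3.14].

INTERFACE

Orientations are given as [roll, pitch, yaw] about the fixed x, y, z axes, in that order (R = Rz(yaw) Ry(pitch) Rx(roll)).
In Python, from cell import robot gives the robot as it stands.
- The arm moves only by the shell command python3 -m crank 'ROWS' [FORCE]. ROWS is a JSON object of lists of equal length, an entry for each row: "claw": the opening, from 0 (shut) to 1 (fully open); "delta_pos": the shift along the tool's x, y, z in units of 25 mm (1.0 is 25 mm), a list of three; "roll": the turn about the tool's z in units of 6 degrees (1.0 is 6 degrees). In form: {"claw": [claw, ...], "delta_pos": [[dx, dy, dz], ...], "roll": [roll, ...]}. A call has exactly 8 rows; each row is the pose to reach, as a shift and turn from the pose commanded when the call began, along the tool's axes at that moment; what a row does not reach only later rows make up. A row lasts 1/12 s, in which the tool goes at most 41.7 mm and 7.16 degrees, less where a joint would pass 70% of its speed; a pose out of reach is approached as far as the arm can. A call with a gripper value outside its range is refused whole. The fingers move at their own pace and stop on an object; FORCE is the grip in N (left out, the last holds). Time passes only in rows, so rows that repeat a pose let the fingers close, or fill a call up. It gives the time, the measured TCP pose, the force and the opening at its end, in the units of the state.
- robot.observe(): the state, without advancing time (a new reading comes with each control period).
- robot.read_camera(name): name is "side" or "top"; returns a dict with "color" (400x640x3 uint8, blue, green, red), "fx", "fy", "cx", "cy" (pixels), "rvec" (rotation vector, rad) and "tvec" (3), from world to camera coordinates, as OpenCV has them. Camera axes: x right, y down, z forward; pixel columns grow to the right and rows downward; lengths in m; the calibration is good to about 2 mm. A picture is of the moment at which its call begins. There is no depth.
- robot.hand_in(): hands the job in, once; it reports no verdict.
The state is a dict: "time": time; "qpos": joint angles; "qvel": joint speeds; "joint_efforts": joint torques, N m; "tool_pos": TCP position; "tool_rot": TCP orientation; "contact_force": force on the tool from outside, world axes, zero at the start; "torque": the same for the moment, N m; "opening": finger opening in m.
Only numpy, scipy, OpenCV 4.12 (cv2) and the standard library are available. Lean on these libraries where they do the work, as an engineer would, in place of code of your own. Each camera call takes 0.05 s, during which the arm holds its last target.

## Working session

There is one attempt and no reset: what is moved stays moved. The work goes in short steps, Python scripts to look and compute and a shell command to move; the robot and the scene stay as the last step left them, time stands still between calls to the robot, and variables do not carry over. Pictures are saved under pics/ and viewed, and the job is handed in when it is done.

```bash
mkdir -p pics; ls; python3 - <<'E'
from cell import robot
import cv2
print({k:v for k,v in robot.observe().items()})
for n in("top","side"):
    c=robot.read_camera(n); cv2.imwrite(f"pics/{n}0.png",c["color"]); print(n,{k:v for k,v in c.items() if k!="color"})
E
```

```text
pics
{'time': 0.0, 'qpos': array([-1.48102636e+00,  3.42682113e-01,  1.52506253e+00, -1.75287141e-06,
        1.27536807e+00, -1.46028948e-01]), 'qvel': array([ 3.56595910e-04, -3.89198625e-04, -7.85926366e-04,  7.55106308e-04,
        1.25298485e-05,  2.94033876e-04]), 'joint_efforts': array([ 1.63708653e-03, -4.31243634e+01, -2.44217795e+01,  7.20553449e-02,
        5.59853262e-02, -1.14118009e-04]), 'tool_pos': array([ 0.12261406, -0.50999678,  0.19195019]), 'tool_rot': array([-3.14008852e+00, -2.19526776e-04,  2.35799259e-01]), 'contact_force': array([-0.08457639, -0.25560319, -0.0138478 ]), 'torque': array([ 0.04941975,  0.03050558, -0.01723431]), 'opening': 0.09192765496058676}
top {'fx': 397.46955013704485, 'fy': 397.46955013704485, 'cx': 322.05127653286877, 'cy': 195.7604284664037, 'rvec': array([ 2.106462  , -2.15471362,  0.13399042]), 'tvec': array([0.07467102, 0.55018635, 0.80890342])}
side {'fx': 437.487873078671, 'fy': 437.487873078671, 'cx': 315.05042980155577, 'cy': 198.4163539473061, 'rvec': array([-0.00588199, -2.80441911,  1.38888538]), 'tvec': array([0.54149869, 0.01388121, 0.94338194])}
```

View pics/top0.png

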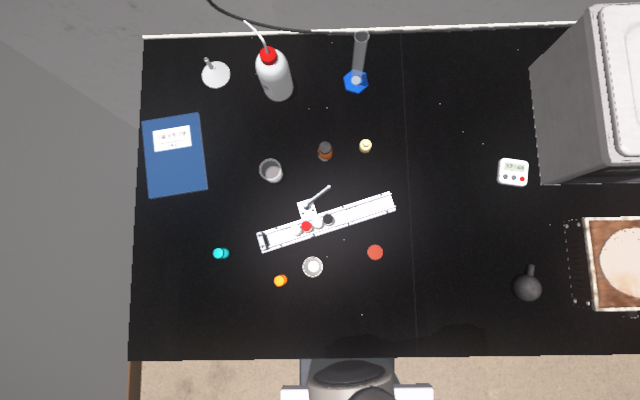

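View pics/side0.png

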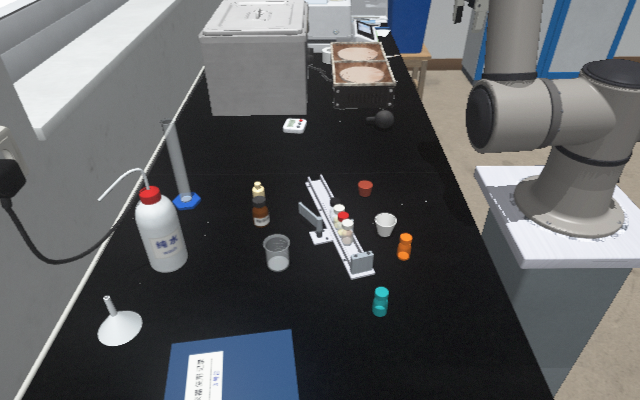

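```bash
python3 - <<'E'
import cv2
t=cv2.imread("pics/top0.png");s=cv2.imread("pics/side0.png")
cv2.imwrite("pics/tc.png",cv2.resize(t[175:275,245:405],None,fx=5,fy=5,interpolation=cv2.INTER_CUBIC))
cv2.imwrite("pics/sc.png",cv2.resize(s[165:285,285:415],None,fx=5,fy=5,interpolation=cv2.INTER_CUBIC))
E
```

```text
(no output)
```

View pics/tc.png

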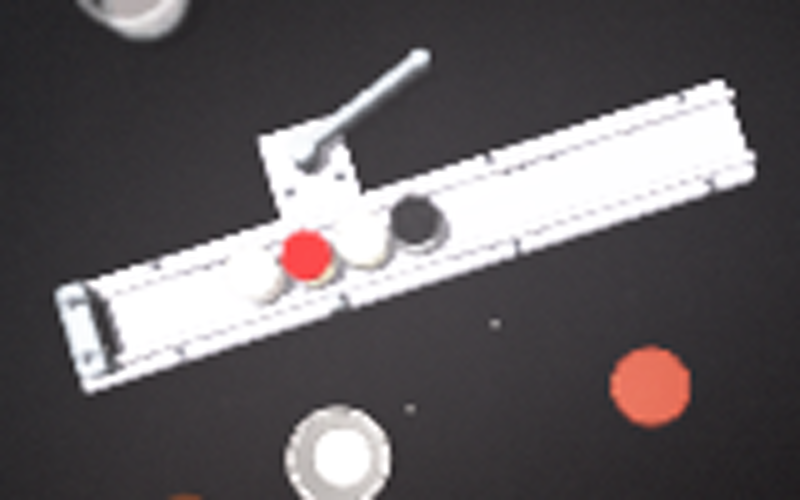

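View pics/sc.png

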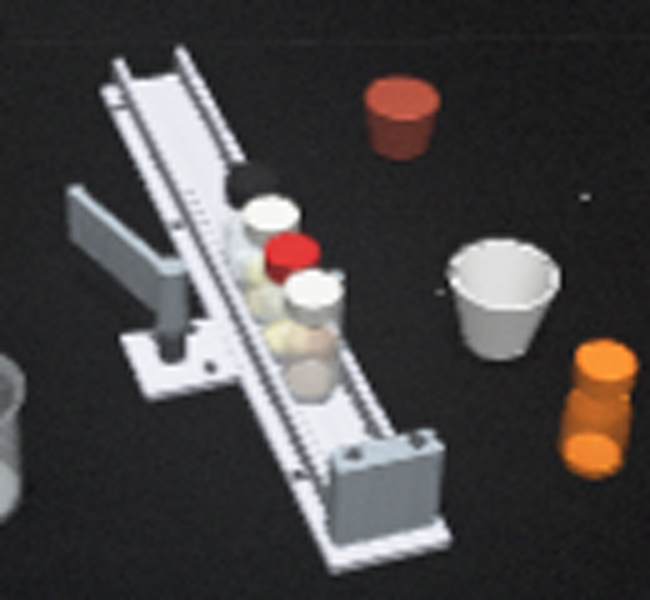

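```bash
cat > h.py <<'E'
import cv2,numpy as np,sys
from cell import robot
CAL={}
def cam(n):
    c=robot.read_camera(n); return c
def K(c): return np.array([[c["fx"],0,c["cx"]],[0,c["fy"],c["cy"]],[0,0,1]])
def proj(c,P): return cv2.projectPoints(np.array(P,float).reshape(-1,1,3),c["rvec"],c["tvec"],K(c),None)[0].reshape(-1,2)
def rail2w(p,P):
    x,y,a=p; P=np.array(P,float).reshape(-1,3)/1000
    R=np.array([[np.cos(a),-np.sin(a),0],[np.sin(a),np.cos(a),0],[0,0,1]])
    return P@R.T+[x,y,0]
def ray(c,uv,z):
    R=cv2.Rodrigues(c["rvec"])[0]; o=-R.T@c["tvec"]
    d=R.T@np.linalg.inv(K(c))@np.array([uv[0],uv[1],1.]); return o+d*(z-o[2])/d[2]
def crop(u,v,x0,y0,s=5): return ((u+.5)/s-.5+x0,(v+.5)/s-.5+y0)
E
python3 - <<'E'
from h import *
from scipy.optimize import least_squares
T=cam("top");S=cam("side")
tc=lambda u,v:crop(u,v,245,175); sc=lambda u,v:crop(u,v,285,165)
print("wall end +x",ray(T,tc(725,90),.02),"stop",ray(T,tc(70,290),.04))
# obs: rail pt, cam, pixel
q=[0.1]
obs=[((45,37,49),T,tc(305,155)),((14.8,-150,20),T,tc(728,92)),((-14.8,-150,20),T,tc(750,165)),
 ((14.8,-150,20),S,sc(118,62)),((-14.8,-150,20),S,sc(180,50)),((45,37,49),S,sc(172,265)),((45,37,15),S,sc(172,345))]
def f(p): return np.concatenate([proj(c,rail2w(p,P))[0]-np.array(px) for P,c,px in obs])
r=least_squares(f,[.4,0,.2],loss="soft_l1"); print(r.x,f(r.x).reshape(-1,2).round(2))
p=r.x; np.save("rail.npy",p)
out=[]
for c,n,x0,y0,w,h in((T,"t",245,175,160,100),(S,"s",285,165,130,120)):
    im=cv2.resize(c["color"][y0:y0+h,x0:x0+w],None,fx=6,fy=6,interpolation=cv2.INTER_CUBIC)[:600,:800]
    im=cv2.resize(c["color"][y0:y0+h,x0:x0+w],None,fx=5,fy=5,interpolation=cv2.INTER_CUBIC)
    L=lambda A,B,col:cv2.line(im,*[tuple(int(v) for v in (proj(c,rail2w(p,P))[0]-[x0,y0]+.5)*5) for P in(A,B)],col,1)
    for x in(-16.8,-12.8,12.8,16.8):L((x,-150,20),(x,140,20),(0,0,255))
    L((-23,140,40),(23,140,40),(255,0,0));L((-23,140,6),(23,140,6),(255,0,0));L((-16.8,-150,20),(16.8,-150,20),(0,0,255))
    L((45,37,0),(45,37,49),(0,255,0))
    for x in(-23,23):L((x,-150,0),(x,150,0),(0,255,255))
    cv2.imwrite(f"pics/ov_{n}.png",im)
E
```

```text
wall end +x [ 0.55854486 -0.08551408  0.02      ] stop [0.47618063 0.19897195 0.04      ]
[0.4999386  0.05217082 0.28752939] [[-1.45 -0.93]
 [ 0.34  0.42]
 [ 0.41 -1.42]
 [ 0.24 -0.41]
 [ 0.15 -0.18]
 [ 0.29  1.9 ]
 [ 0.41 -0.84]]
```

View pics/ov_t.png

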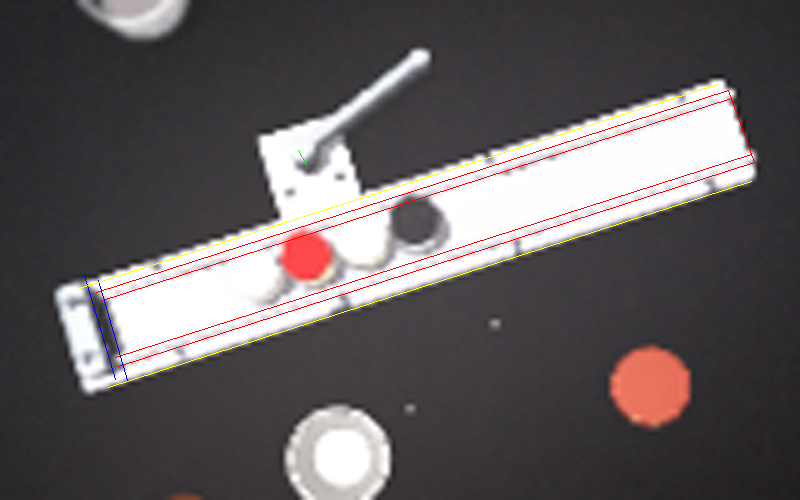

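View pics/ov_s.png

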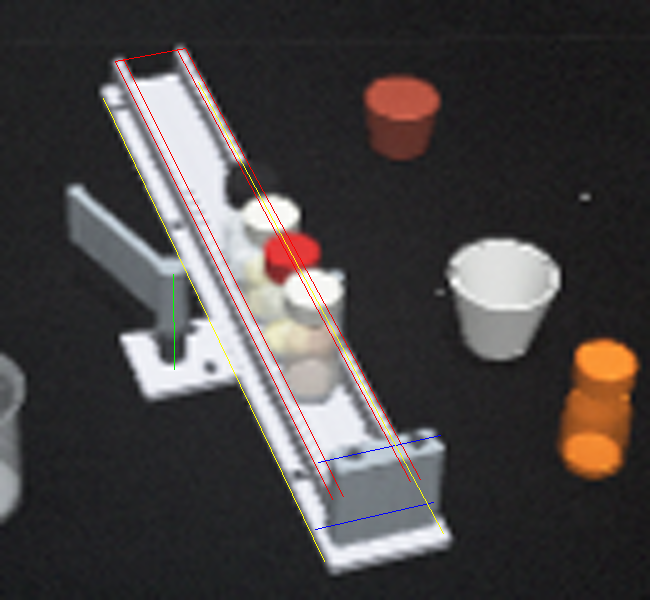

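```bash
cat > fit.py <<'E'
from h import *
from scipy.optimize import least_squares
T=cam("top");S=cam("side")
tc=lambda u,v:crop(u,v,245,175); sc=lambda u,v:crop(u,v,285,165)
N=None
obs=[((45,37,49),T,tc(307,158)),((14.8,-150,20),T,tc(731,93)),((-14.8,-150,20),T,tc(752,160)),
 ((23,'s',6),T,tc(722,81)),((-23,'s',6),T,tc(755,181)),
 ((14.8,-150,20),S,sc(120,62)),((-14.8,-150,20),S,sc(181,50)),((45,37,23),S,sc(173,330)),
 ((23,'e',0),S,sc(333,572)),((-23,'e',0),S,sc(450,543)),((23,'s',6),S,sc(102,92)),
 ((0,140,40),S,sc(385,446)),((0,140,23),T,tc(108,328))]
def f(p):
    r=[]
    for P,c,px in obs:
        y={'s':p[4],'e':p[3]}.get(P[1],P[1]); r.append(proj(c,rail2w(p[:3],(P[0],y,P[2])))[0]-np.array(px))
    return np.concatenate(r)
r=least_squares(f,[.5,0.05,.28,150,-155],x_scale=[.01,.01,.01,1,1],loss="soft_l1"); print(r.x,f(r.x).reshape(-1,2).round(2))
p=r.x[:3]; np.save("rail.npy",p)
# caps and keeper tip
inv=lambda w:(rail2w((0,0,-p[2]),[(w-[p[0],p[1],0])*1000])[0]*1000).round(1)
for n,uv in dict(white_front=(257,272),red=(307,255),white2=(362,236),black=(416,219)).items(): print(n,inv(ray(T,tc(*uv),.058)))
t=inv(ray(T,tc(424,56),.049));print("tip",t,"q",np.arctan2(-(t[0]-45),-(t[1]-37)))
for n,uv in dict(white_front=(314,288),red=(292,254),white2=(271,215),black=(250,180)).items(): print("side",n,inv(ray(S,sc(*uv),.058)))
for c,n,x0,y0,w,h in((T,"t",245,175,160,100),(S,"s",285,165,130,120)):
    im=cv2.resize(c["color"][y0:y0+h,x0:x0+w],None,fx=5,fy=5,interpolation=cv2.INTER_CUBIC)
    L=lambda A,B,col:cv2.line(im,*[tuple(int(v) for v in (proj(c,rail2w(p,P))[0]-[x0,y0]+.5)*5) for P in(A,B)],col,1)
    for x in(-16.8,-12.8,12.8,16.8):L((x,-150,20),(x,140,20),(0,0,255))
    L((-23,140,40),(23,140,40),(255,0,0));L((-16.8,-150,20),(16.8,-150,20),(0,0,255))
    L((45,37,0),(45,37,49),(0,255,0))
    for x in(-23,23):L((x,r.x[4],0),(x,r.x[3],0),(0,255,255))
    cv2.imwrite(f"pics/ov2_{n}.png",im)
E
python3 fit.py
```

```text
[ 4.99306930e-01  5.16415420e-02  2.90746625e-01  1.55945858e+02
 -1.50209359e+02] [[-1.64 -1.17]
 [-0.1   0.3 ]
 [ 0.21 -0.35]
 [-0.33  0.2 ]
 [-0.04 -0.29]
 [-0.08 -0.49]
 [ 0.02 -0.28]
 [ 0.58 -1.05]
 [-0.1  -0.15]
 [ 0.38  0.01]
 [ 0.22 -0.94]
 [-0.58  0.27]
 [-0.1   0.61]]
white_front [ 1.1 68.4 58. ]
red [ 1.5 46.4 58. ]
white2 [ 1.9 22.2 58. ]
black [ 1.7 -1.4 58. ]
tip [ 67.9 -26.3  49. ] q -0.3471210495030396
side white_front [ 1.1 70.6 58. ]
side red [ 2.3 49.3 58. ]
side white2 [ 2.1 24.4 58. ]
side black [ 2.8  0.7 58. ]
```

```bash
python3 -c "
import cv2,numpy as np
a=cv2.imread('pics/ov2_t.png');b=cv2.imread('pics/ov2_s.png')
cv2.imwrite('pics/a2.png',a);cv2.imwrite('pics/b2.png',b)"
```

```text
(no output)
```

View pics/ov2_t.png

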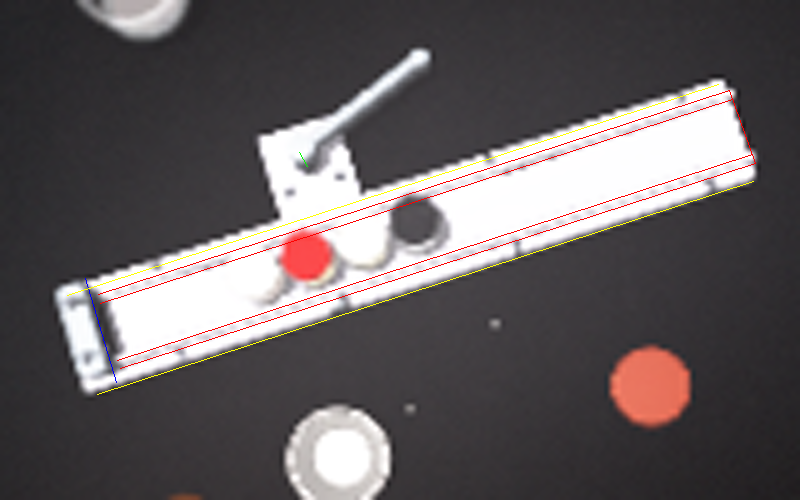

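View pics/ov2_s.png

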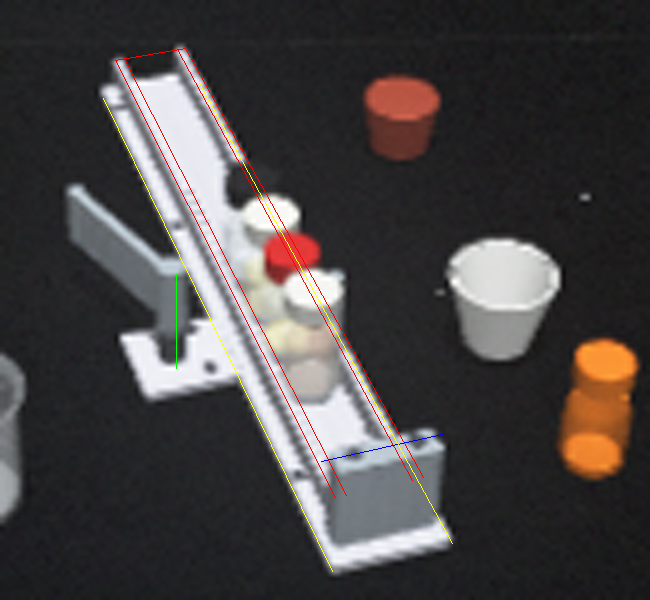

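```bash
cat > plan.py <<'E'
from h import *
p=np.load("rail.npy")
if __name__=="__main__":
    T=cam("top")
    inv=lambda w:(rail2w((0,0,-p[2]),[(w-[p[0],p[1],0])*1000])[0]*1000).round(1)
    for n,uv,z in(("beaker",(270,173),.03),("dropper base",(325,155),.0),("dropper top",(325,147),.064),("weight",(365,147),.04),("crucible",(313,267),.035),("stopper",(375,252),.026)): print(n,inv(ray(T,uv,z)))
    s=robot.observe(); R=cv2.Rodrigues(np.eye(3))[0]
def delta(rx,ry,z,yaw=None):
    "units of 25mm in current tool axes to reach rail point (mm), using the measured pose"
    s=robot.observe(); w=rail2w(p,[(rx,ry,z)])[0]-s["tool_pos"]
    a=s["tool_rot"][2]; d=np.array([np.cos(a)*w[0]+np.sin(a)*w[1], np.sin(a)*w[0]-np.cos(a)*w[1], -w[2]])*40
    print(s["tool_rot"].round(4),"delta",d.round(3),"roll",np.degrees(a-p[2]).round(2)/6)
def where():
    s=robot.observe(); w=s["tool_pos"]-[p[0],p[1],0]
    print("t",round(s["time"],2),"rail",(rail2w((0,0,-p[2]),[w*1000])[0]*1000).round(1),"F",s["contact_force"].round(1))
E
python3 plan.py; python3 -c "
from plan import *
where();delta(1,-48,120);delta(1,-48,23)"
```

```text
beaker [139.   88.3  30. ]
dropper base [147.4 -41.1   0. ]
dropper top [147.9 -42.6  64. ]
weight [ 127.1 -127.2   40. ]
crucible [-84.1  59.5  35. ]
stopper [-94.6 -75.4  26. ]
t 0.35 rail [-521.9 -430.5  192.5] F [ 0.4 -1.4  1.2]
[-3.1413 -0.      0.2358] delta [ 20.046 -16.424   2.899] roll -0.525
[-3.1413 -0.      0.2358] delta [ 20.046 -16.424   6.779] roll -0.525
```

Candidates (top view px): row caps white (296,229), red (306,226), white (317,222) and black (328,218), all inside the rail. Decoys are orange (280,281), turquoise (220,253) and the red stopper (375,252). The row in the rail is the target, and the crop confirms it.

```bash
python3 -m crank '{"claw":[0,0,0,0,0,0,0,0],"delta_pos":[[1,-0.8,0],[2.2,-1.8,0],[3.4,-2.8,0],[4.6,-3.8,0],[5.9,-4.8,0],[7.2,-5.9,0],[8.5,-7,0],[9.8,-8,0]],"roll":[-0.1,-0.2,-0.3,-0.4,-0.5,-0.52,-0.52,-0.52]}' 10; python3 -c "
from plan import *
where();delta(1,-48,100)"
```

```text
time: 1.02
tool_pos: [0.314, -0.2578, 0.1928]
tool_rot: [3.141, -0.0, 0.29]
contact_force: [1.3, -0.3, 1.0]
opening: 0.0429
t 1.02 rail [-266.2 -243.4  192.8] F [ 1.3 -0.3  1. ]
[ 3.1411e+00 -2.0000e-04  2.8970e-01] delta [10.681 -7.826  3.713] roll -0.01
```

```bash
python3 -m crank '{"claw":[0,0,0,0,0,0,0,0],"delta_pos":[[1.2,-0.9,0],[2.4,-1.8,0],[3.6,-2.7,0],[4.8,-3.6,0],[6,-4.5,0.3],[7.2,-5.4,0.8],[8.4,-6.3,1.4],[9.6,-7.1,2]],"roll":[0,0,0,0,0,0,0,0]}'; python3 -c "
from plan import *
where();delta(1,-48,23)"
```

```text
time: 1.68
tool_pos: [0.4935, -0.0189, 0.1423]
tool_rot: [3.141, -0.001, 0.291]
contact_force: [0.6, -1.6, -0.0]
opening: 0.0007
t 1.68 rail [-25.7 -65.9 142.3] F [ 0.6 -1.6 -0. ]
[ 3.1411e+00 -9.0000e-04  2.9080e-01] delta [ 1.07  -0.716  4.772] roll 0.0
```

```bash
python3 -m crank '{"claw":[0,0,0,0,0,0,0,0],"delta_pos":[[0.5,-0.3,0],[1.07,-0.5,0.5],[1.07,-0.5,1.3],[1.07,-0.5,2.2],[1.07,-0.5,3.0],[1.07,-0.5,3.8],[1.07,-0.5,4.4],[1.07,-0.5,4.6]],"roll":[0,0,0,0,0,0,0,0]}'; python3 - <<'E'
from plan import *
where();delta(1,-48,23)
a=cam("top")["color"][160:280,245:405];b=cam("side")["color"][130:285,270:430]
cv2.imwrite("pics/t1.png",cv2.resize(a,None,fx=5,fy=5,interpolation=cv2.INTER_CUBIC))
cv2.imwrite("pics/s1.png",cv2.resize(b,None,fx=3.8,fy=3.8,interpolation=cv2.INTER_CUBIC))
E
```

```text
time: 2.35
tool_pos: [0.5131, -0.0011, 0.0254]
tool_rot: [-3.14, 0.004, 0.29]
contact_force: [0.2, 0.5, -0.1]
opening: 0.0005
t 2.35 rail [ -1.9 -54.5  25.4] F [ 0.2  0.5 -0.1]
[-3.1399  0.0037  0.2902] delta [ 0.115 -0.258  0.094] roll -0.005
```

View pics/t1.png

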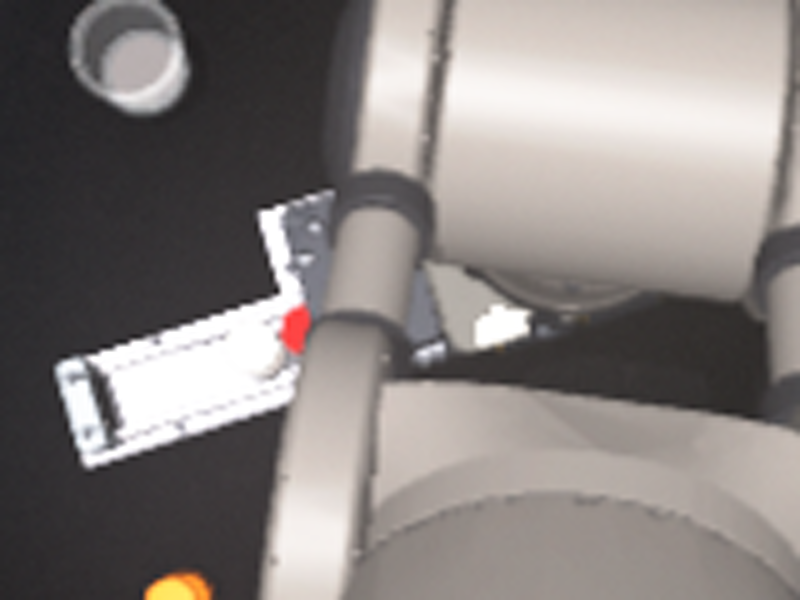

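View pics/s1.png

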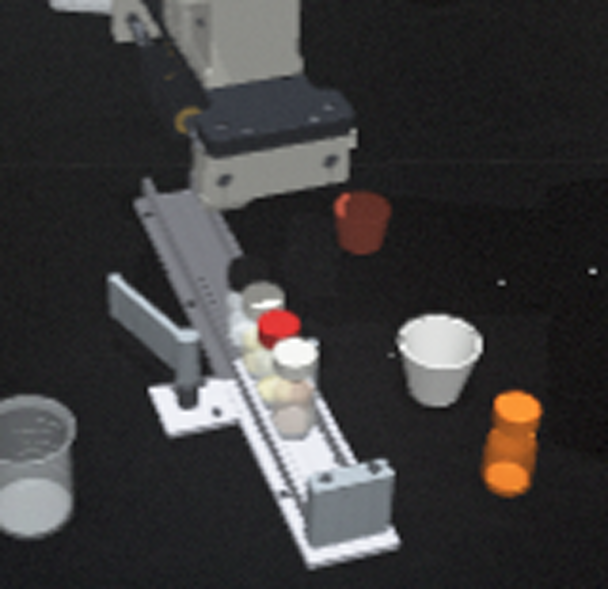

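```bash
python3 -m crank '{"claw":[0,0,0,0,0,0,0,0],"delta_pos":[[0.1,-0.1,0.06],[0.1,-0.25,0.06],[0.1,-0.4,0.06],[0.1,-0.55,0.06],[0.1,-0.7,0.06],[0.1,-0.85,0.06],[0.1,-1.0,0.06],[0.1,-1.1,0.06]],"roll":[0,0,0,0,0,0,0,0]}'; python3 - <<'E'
from plan import *
where()
b=cam("side")["color"][130:285,270:430]
cv2.imwrite("pics/s2.png",cv2.resize(b,None,fx=3.8,fy=3.8,interpolation=cv2.INTER_CUBIC))
E
```

```text
time: 3.12
tool_pos: [0.509, 0.0263, 0.0262]
tool_rot: [3.142, -0.0, 0.291]
contact_force: [-0.5, -0.1, 0.9]
opening: 0.0004
t 3.12 rail [  2.1 -27.1  26.2] F [-0.5 -0.1  0.9]
```

View pics/s2.png

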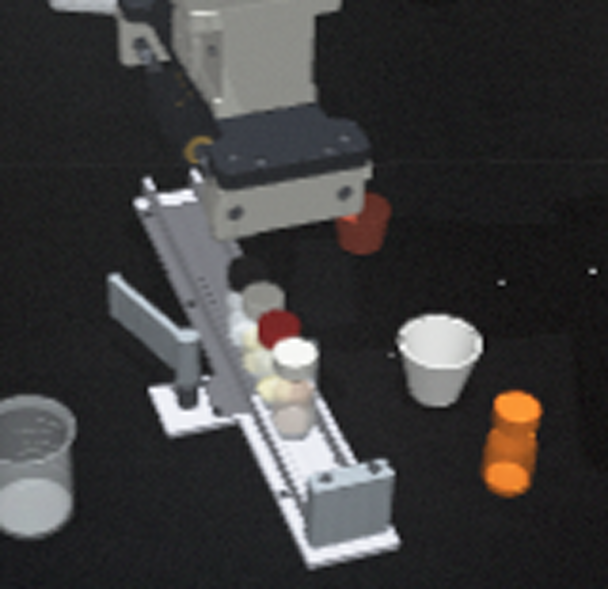

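```bash
python3 -m crank '{"claw":[0,0,0,0,0,0,0,0],"delta_pos":[[0,-0.1,0.1],[-0.03,-0.2,0.1],[-0.05,-0.3,0.1],[-0.05,-0.4,0.1],[-0.05,-0.5,0.1],[-0.05,-0.6,0.1],[-0.05,-0.7,0.1],[-0.05,-0.8,0.1]],"roll":[0,0,0,0,0,0,0,0]}'; python3 - <<'E'
from plan import *
where()
b=cam("side")["color"][130:285,270:430]
cv2.imwrite("pics/s3.png",cv2.resize(b,None,fx=3.8,fy=3.8,interpolation=cv2.INTER_CUBIC))
E
```

```text
time: 3.83
tool_pos: [0.5022, 0.0448, 0.0236]
tool_rot: [3.141, -0.0, 0.29]
contact_force: [-0.1, -1.3, -0.3]
opening: 0.0003
t 3.83 rail [ 0.8 -7.4 23.6] F [-0.1 -1.3 -0.3]
```

View pics/s3.png

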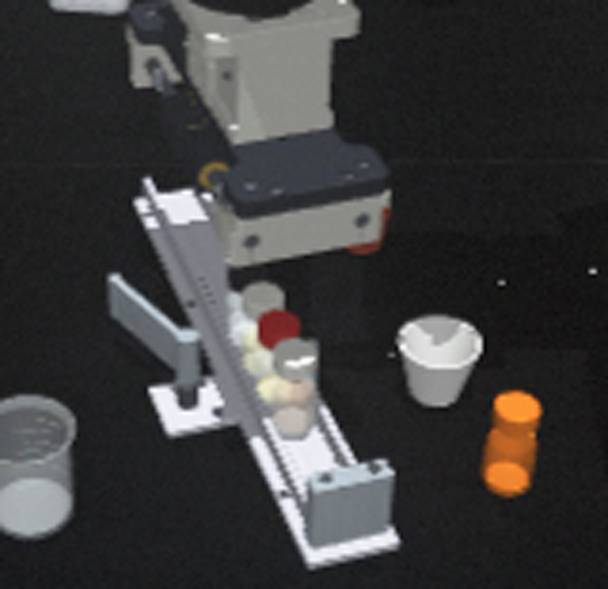

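```bash
python3 - <<'E'
from plan import *
c=cam("side")["color"];t=cam("top")["color"]
a=cv2.imread("pics/side0.png")
f=lambda i:cv2.resize(i[185:255,320:370],None,fx=8,fy=8,interpolation=cv2.INTER_CUBIC)
cv2.imwrite("pics/cmp.png",np.hstack([f(a),f(c)]))
cv2.imwrite("pics/t3.png",cv2.resize(t[160:280,245:405],None,fx=5,fy=5,interpolation=cv2.INTER_CUBIC))
S=cam("side"); 
print("tip px",proj(S,robot.observe()["tool_pos"]), proj(cam("top"),robot.observe()["tool_pos"]))
E
```

```text
tip px [[333.97270858 211.33283751]] [[330.88397967 219.3802688 ]]
```

View pics/cmp.png

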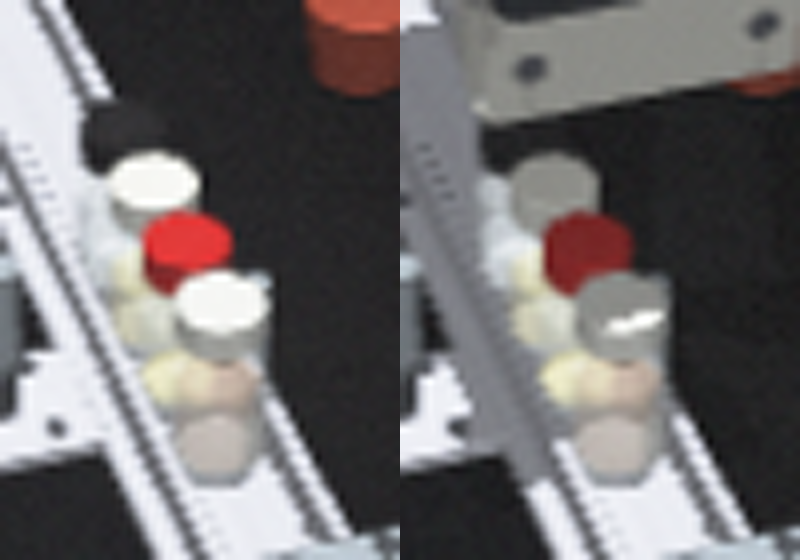

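View pics/t3.png

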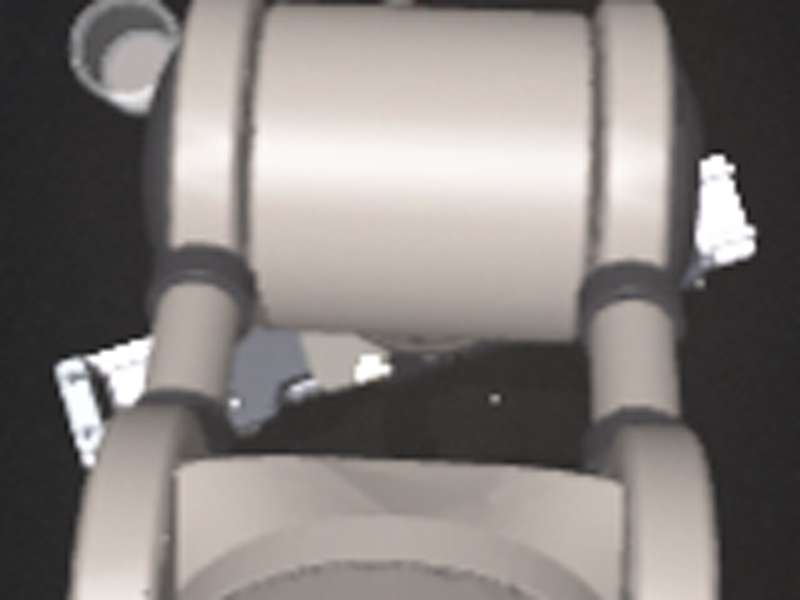

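```bash
python3 - <<'E'
from plan import *
c=cam("side")["color"]
a=cv2.imread("pics/side0.png")
f=lambda i:cv2.resize((255*(i[185:255,320:370]/255.)**.4).astype(np.uint8),None,fx=8,fy=8,interpolation=cv2.INTER_CUBIC)
cv2.imwrite("pics/cmp2.png",np.hstack([f(a),f(c)]))
where()
E
```

```text
t 4.13 rail [ 0.8 -7.7 23.6] F [ 0.2 -1.4  0.3]
```

View pics/cmp2.png

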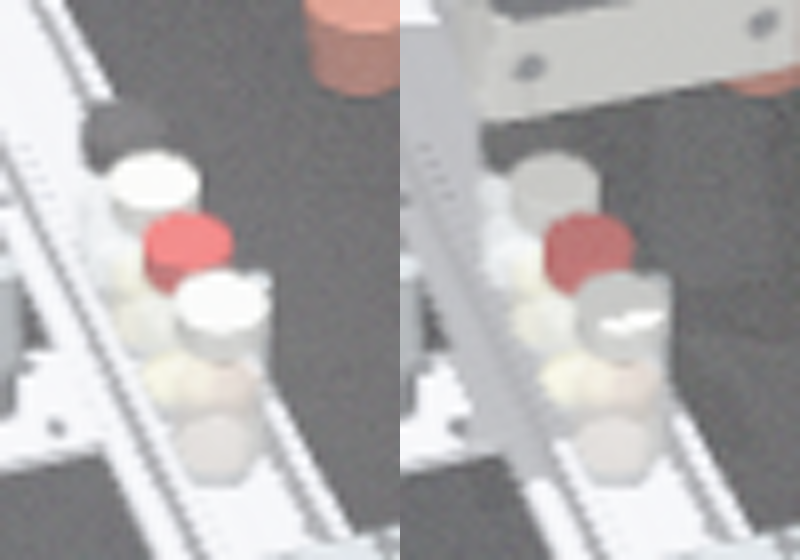

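```bash
python3 - <<'E'
from plan import *
S=cam("side")
inv=lambda w:(rail2w((0,0,-p[2]),[(w-[p[0],p[1],0])*1000])[0]*1000).round(1)
print(proj(S,rail2w(p,[(38,88,89.6),(-37,88,89.6),(38,30,89.6),(-37,30,89.6)])))
for uv in((330,199.2),(371.3,195)):
  for z in(.0896,.1):print(inv(ray(S,uv,z)))
E
```

```text
[[331.74064341 218.72864037]
 [371.03493658 210.7764184 ]
 [322.04264103 199.77017115]
 [359.44710887 192.61102561]]
[23.2 32.8 89.6]
[ 27.5  45.7 100. ]
[-55.7  43.9  89.6]
[-49.7  56.6 100. ]
```

```bash
python3 -m crank '{"claw":[0,0,0,0,0,0,0,0],"delta_pos":[[0,-0.05,0],[0,-0.1,0],[0,-0.15,0],[0,-0.2,0],[0,-0.25,0],[0,-0.3,0],[0,-0.3,0],[0,-0.3,0]],"roll":[0,0,0,0,0,0,0,0]}'; python3 - <<'E'
from plan import *
where()
c=cam("side")["color"]
a=cv2.imread("pics/side0.png")
f=lambda i:cv2.resize((255*(i[185:255,320:370]/255.)**.6).astype(np.uint8),None,fx=8,fy=8,interpolation=cv2.INTER_CUBIC)
cv2.imwrite("pics/cmp3.png",np.hstack([f(a),f(c)]))
E
```

```text
time: 4.85
tool_pos: [0.5001, 0.0519, 0.0236]
tool_rot: [3.142, -0.0, 0.29]
contact_force: [-0.2, -0.5, -0.5]
opening: 0.0001
t 4.85 rail [ 0.8 -0.  23.6] F [-0.2 -0.5 -0.5]
```

View pics/cmp3.png

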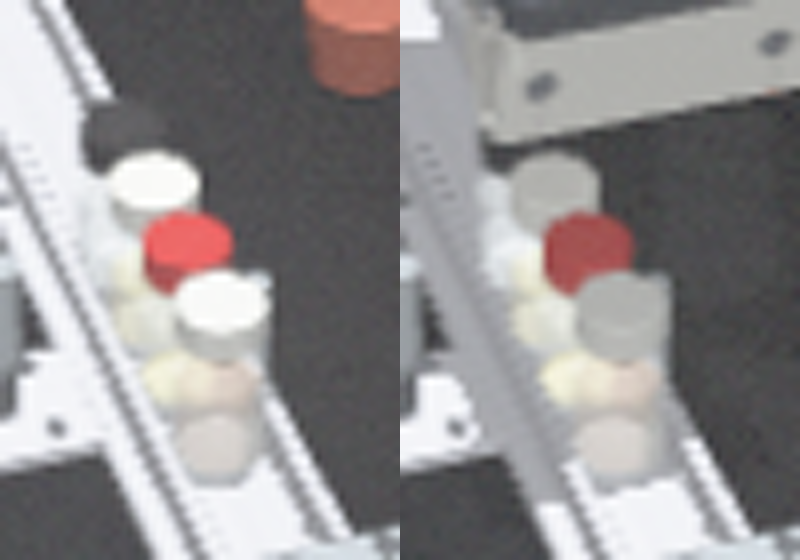

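```bash
python3 - <<'E'
from plan import *
S=cam("side");c=S["color"];w=robot.observe()["tool_pos"]
i=cv2.resize((255*(c[60:280,240:440]/255.)**.4).astype(np.uint8),None,fx=2.7,fy=2.7,interpolation=cv2.INTER_CUBIC)
for P in [w,w+[0,0,.066],w+[0,0,.15]]:
    u=(proj(S,P)[0]-[240,60])*2.7; cv2.circle(i,tuple(int(v) for v in u),3,(255,0,255),-1)
cv2.imwrite("pics/full.png",i)
E
```

```text
(no output)
```

View pics/full.png

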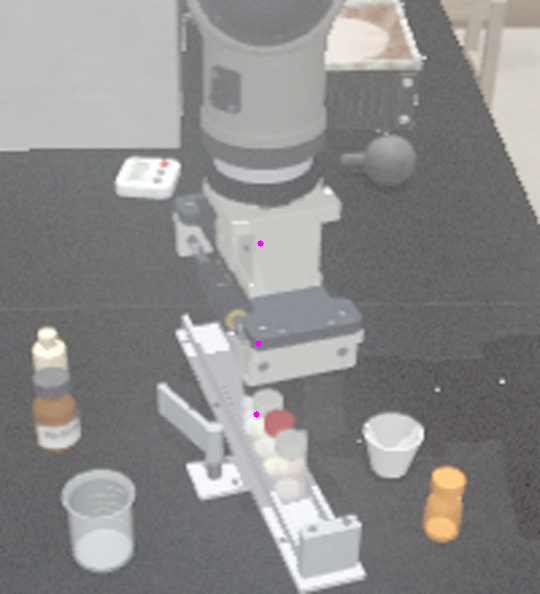

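```bash
python3 -m crank '{"claw":[0,0,0,0,0,0,0,0],"delta_pos":[[0,0.3,0],[0,0.6,-0.3],[0,1.0,-1.0],[0,1.4,-1.6],[0,1.8,-2],[0,2.2,-2],[0,2.6,-2],[0,2.6,-2]],"roll":[0,0,0,1,2,3,4,5]}'; python3 - <<'E'
from plan import *
where();print(robot.observe()["qpos"].round(2))
S=cam("side");c=S["color"];w=robot.observe()["tool_pos"]
i=cv2.resize((255*(c[60:280,240:440]/255.)**.6).astype(np.uint8),None,fx=2.7,fy=2.7,interpolation=cv2.INTER_CUBIC)
for P in [w,w+[0,0,.066]]:
    u=(proj(S,P)[0]-[240,60])*2.7; cv2.circle(i,tuple(int(v) for v in u),3,(255,0,255),-1)
cv2.imwrite("pics/full2.png",i)
E
```

```text
time: 5.62
tool_pos: [0.5199, -0.013, 0.0746]
tool_rot: [3.141, -0.002, -0.24]
contact_force: [-0.3, 0.2, 0.8]
opening: 0.0007
t 5.62 rail [  1.2 -67.8  74.6] F [-0.3  0.2  0.8]
[-0.17  0.46  1.7  -0.    0.98  1.64]
```

View pics/full2.png

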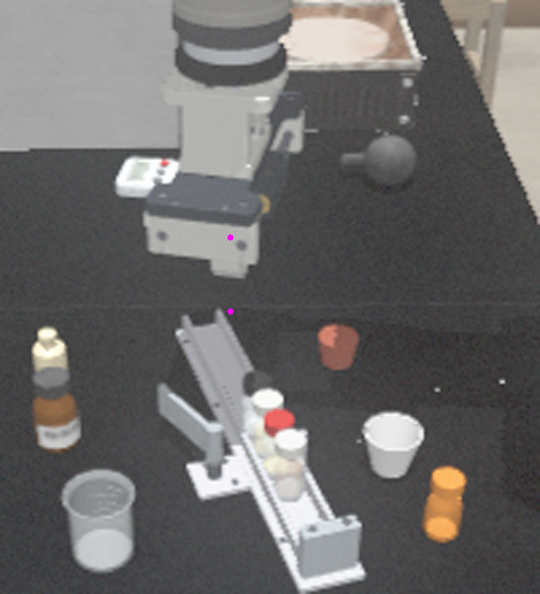

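```bash
python3 -m crank '{"claw":[0,0,0,0,0,0,0,0],"delta_pos":[[0,0,0],[0,0,0],[0,0,0],[0,0,0],[0,0,0],[0,0,0],[0,0,0],[0,0,0]],"roll":[1.19,2.38,3.57,4.76,5.95,7.1,8.3,9.5]}'; cat > ov.py <<'E'
from plan import *
def go(name,box=(60,280,240,440),s=2.7):
    where();print(robot.observe()["tool_rot"].round(3))
    S=cam("side");c=S["color"];w=robot.observe()["tool_pos"]
    y0,y1,x0,x1=box
    i=cv2.resize((255*(c[y0:y1,x0:x1]/255.)**.6).astype(np.uint8),None,fx=s,fy=s,interpolation=cv2.INTER_CUBIC)
    for P in [w,w+[0,0,.019],w+[0,0,.066]]:
        u=(proj(S,P)[0]-[x0-.5,y0-.5])*s; cv2.circle(i,tuple(int(v) for v in u),3,(255,0,255),-1)
    cv2.imwrite(name,i)
E
python3 -c "
from ov import *
go('pics/full3.png',(60,210,260,410),4)"
```

```text
time: 6.33
tool_pos: [0.5189, -0.011, 0.074]
tool_rot: [-3.141, -0.0, -1.231]
contact_force: [-0.5, -0.3, 0.1]
opening: 0.0004
t 6.33 rail [  0.8 -65.7  74. ] F [-0.5 -0.3  0.1]
[-3.141 -0.    -1.231]
```

View pics/full3.png

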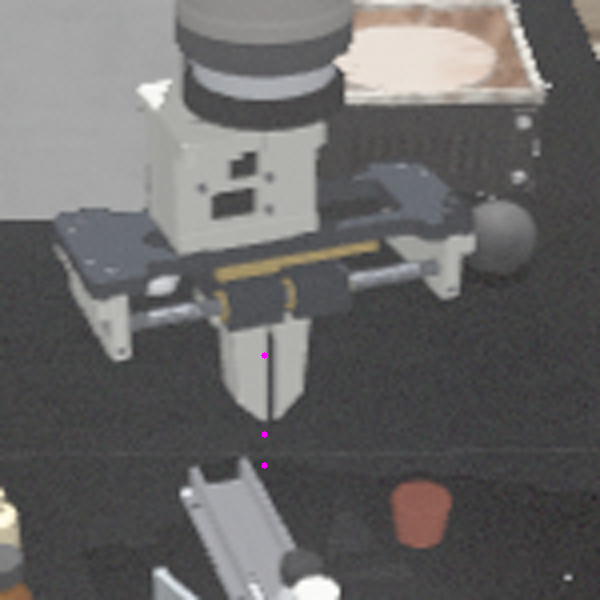

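```bash
python3 - <<'E'
from plan import *
S=cam("side"); uv=((266.5)/4-.5+260,(419)/4-.5+60)
inv=lambda w:(rail2w((0,0,-p[2]),[(w-[p[0],p[1],0])*1000])[0]*1000).round(1)
for z in(.074,.08,.09,.1,.11):print(inv(ray(S,uv,z)))
where()
cv2.imwrite("pics/top4.png",cam("top")["color"])
E
```

```text
[ -13.9 -107.5   74. ]
[-11.1 -98.6  80. ]
[ -6.4 -83.9  90. ]
[ -1.6 -69.1 100. ]
[  3.1 -54.4 110. ]
t 6.43 rail [  0.8 -65.6  74. ] F [-0.2 -0.3  0.2]
```

View pics/top4.png

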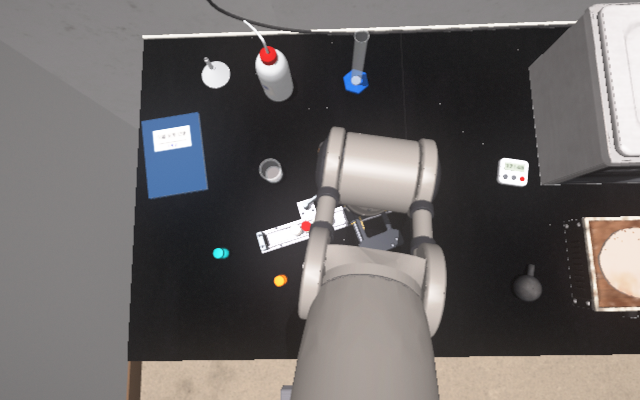

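```bash
python3 -m crank '{"claw":[0,0,0,0,0,0,0,0],"delta_pos":[[1,0,0],[2,0,0],[3,0,0],[4,0,0.3],[4.8,0,0.8],[4.8,0,1.3],[4.8,0,1.8],[4.8,0,1.8]],"roll":[0.47,0.47,0.47,0.47,0.47,0.47,0.47,0.47]}';python3 -c "
from ov import *
go('pics/full4.png',(60,210,260,410),4)"
```

```text
time: 7.15
tool_pos: [0.5575, -0.1236, 0.0263]
tool_rot: [3.138, 0.003, -1.272]
contact_force: [-0.7, 1.1, -0.0]
opening: 0.0006
t 7.15 rail [   5.5 -184.6   26.3] F [-0.7  1.1 -0. ]
[ 3.138e+00  3.000e-03 -1.272e+00]
```

View pics/full4.png

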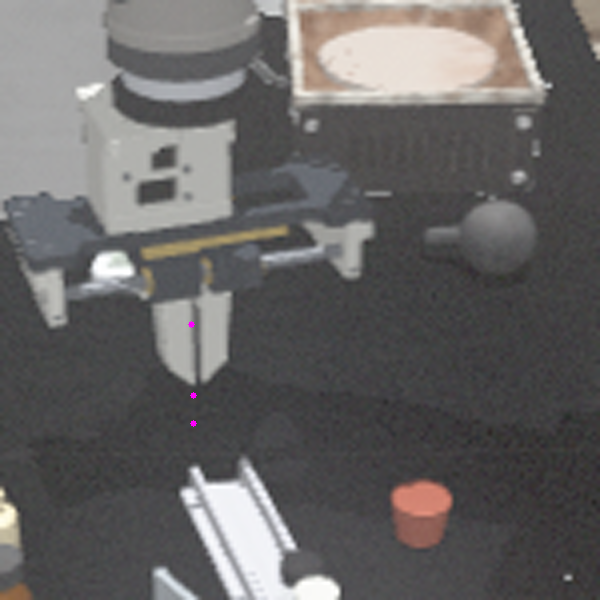

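```bash
python3 -m crank '{"claw":[0,0,0,0,0,0,0,0],"delta_pos":[[0,0,0.15],[0,0,0.3],[0,0,0.45],[0,0,0.6],[0,0,0.7],[0,0,0.8],[0,0,0.84],[0,0,0.84]],"roll":[0,0,0,0,0,0,0,0]}';python3 -c "
from ov import *
go('pics/full5.png',(90,190,280,380),6)
inv=lambda w:(rail2w((0,0,-p[2]),[(w-[p[0],p[1],0])*1000])[0]*1000).round(1)
S=cam('side')
for z in (26,36,42,52,62): print(inv(ray(S,(197.5/4-.5+260,384/4-.5+60),z/1000)))
"
```

```text
time: 7.87
tool_pos: [0.5591, -0.1234, 0.0074]
tool_rot: [3.141, 0.0, -1.276]
contact_force: [-0.1, 0.1, 0.7]
opening: 0.0007
t 7.87 rail [   7.1 -184.8    7.4] F [-0.1  0.1  0.7]
[ 3.141  0.    -1.276]
[  -8.5 -228.4   26. ]
[  -4.3 -212.8   36. ]
[  -1.7 -203.4   42. ]
[   2.5 -187.7   52. ]
[   6.7 -172.1   62. ]
```

View pics/full5.png

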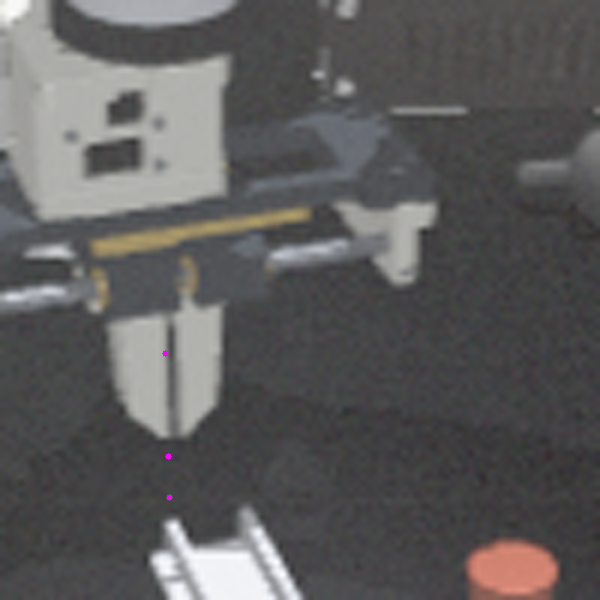

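```bash
python3 -m crank '{"claw":[0,0,0,0,0,0,0,0],"delta_pos":[[0,0,0.08],[0,0,0.16],[0,0,0.24],[0,0,0.3],[0,0,0.34],[0,0,0.36],[0,0,0.38],[0,0,0.4]],"roll":[0,0,0,0,0,0,0,0]}';python3 -c "
from ov import *
go('pics/full6.png',(90,190,280,380),6)
"
```

```text
time: 8.63
tool_pos: [0.5592, -0.1235, -0.0024]
tool_rot: [-3.142, -0.0, -1.276]
contact_force: [-0.6, 0.1, 0.7]
opening: 0.0008
t 8.63 rail [   7.2 -185.    -2.4] F [-0.6  0.1  0.7]
[-3.142 -0.    -1.276]
```

View pics/full6.png

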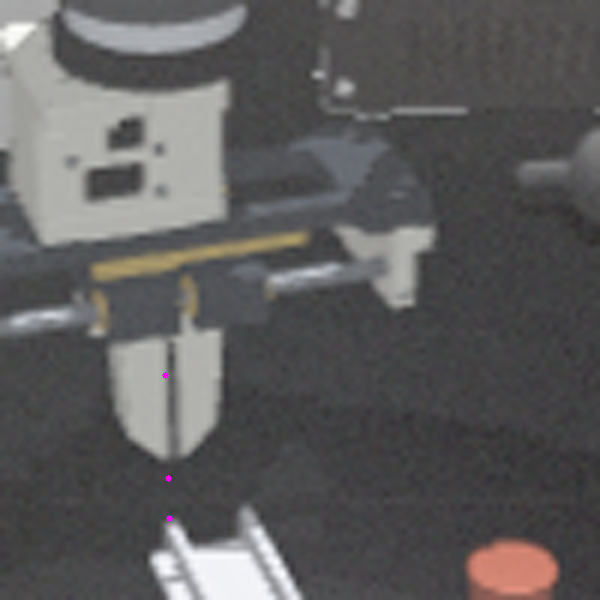

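```bash
python3 -m crank '{"claw":[0,0,0,0,0,0,0,0],"delta_pos":[[0,0,0.15],[0,0,0.3],[0,0,0.42],[0,0,0.5],[0,0,0.56],[0,0,0.6],[0,0,0.62],[0,0,0.64]],"roll":[0,0,0,0,0,0,0,0]}';python3 -c "
from ov import *
go('pics/full7.png',(90,190,280,380),6)
"
```

```text
time: 9.35
tool_pos: [0.5592, -0.1235, -0.0184]
tool_rot: [-3.142, -0.0, -1.276]
contact_force: [-0.0, -0.4, 0.4]
opening: 0.0005
t 9.35 rail [   7.2 -185.   -18.4] F [-0.  -0.4  0.4]
[-3.142 -0.    -1.276]
```

View pics/full7.png

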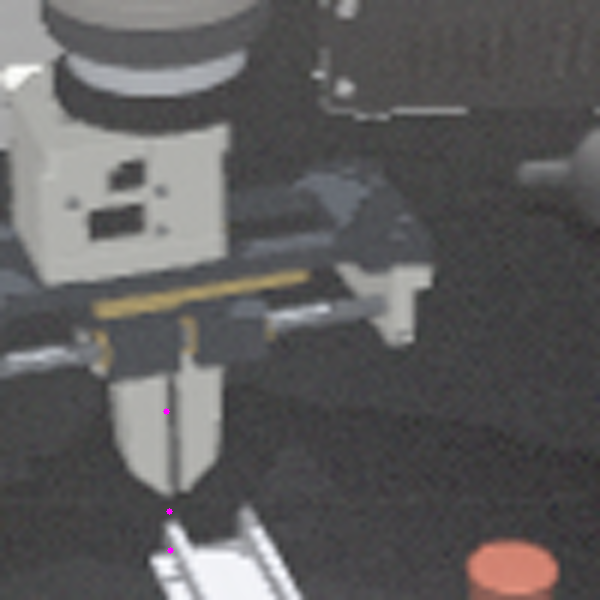

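```bash
python3 -m crank '{"claw":[0,0,0,0,0,0,0,0],"delta_pos":[[0,0,0.04],[0,0,0.08],[0,0,0.12],[0,0,0.15],[0,0,0.17],[0,0,0.19],[0,0,0.2],[0,0,0.2]],"roll":[0,0,0,0,0,0,0,0]}'
```

```text
time: 10.07
tool_pos: [0.5592, -0.1235, -0.0235]
tool_rot: [3.141, -0.0, -1.276]
contact_force: [0.7, 0.1, -0.0]
opening: 0.0004
```

```bash
python3 -m crank '{"claw":[0,0,0,0,0,0,0,0],"delta_pos":[[0,0,0.02],[0,0,0.04],[0,0,0.05],[0,0,0.06],[0,0,0.07],[0,0,0.08],[0,0,0.09],[0,0,0.1]],"roll":[0,0,0,0,0,0,0,0]}'
```

```text
time: 10.73
tool_pos: [0.5592, -0.1235, -0.0259]
tool_rot: [-3.142, -0.0, -1.276]
contact_force: [-0.3, -0.1, 0.4]
opening: 0.0004
```

```bash
python3 -m crank '{"claw":[0,0,0,0,0,0,0,0],"delta_pos":[[0,0,0.02],[0,0,0.04],[0,0,0.06],[0,0,0.08],[0,0,0.09],[0,0,0.1],[0,0,0.11],[0,0,0.12]],"roll":[0,0,0,0,0,0,0,0]}';python3 -c "
from ov import *
go('pics/full8.png',(90,190,280,380),6)
"
```

```text
time: 11.4
tool_pos: [0.5592, -0.1235, -0.0289]
tool_rot: [-3.142, -0.0, -1.276]
contact_force: [0.3, 0.0, -0.6]
opening: 0.0005
t 11.4 rail [   7.2 -185.   -28.9] F [ 0.3  0.  -0.6]
[-3.142 -0.    -1.276]
```

View pics/full8.png

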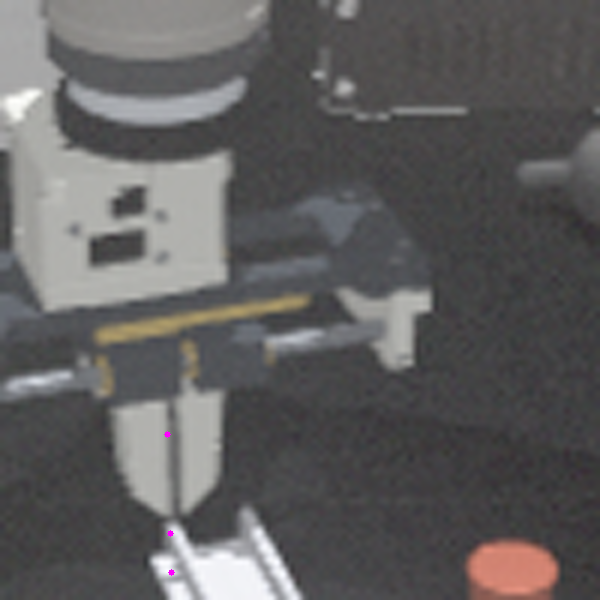

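```bash
python3 -m crank '{"claw":[0,0,0,0,0,0,0,0],"delta_pos":[[0,0,0.03],[0,0,0.05],[0,0,0.07],[0,0,0.09],[0,0,0.11],[0,0,0.12],[0,0,0.13],[0,0,0.14]],"roll":[0,0,0,0,0,0,0,0]}'
```

```text
time: 12.12
tool_pos: [0.5592, -0.1235, -0.0324]
tool_rot: [3.142, -0.0, -1.276]
contact_force: [-0.6, -0.4, 0.5]
opening: 0.0005
```

```bash
python3 -m crank '{"claw":[0,0,0,0,0,0,0,0],"delta_pos":[[0,0,0.02],[0,0,0.04],[0,0,0.05],[0,0,0.06],[0,0,0.07],[0,0,0.08],[0,0,0.09],[0,0,0.1]],"roll":[0,0,0,0,0,0,0,0]}'
```

```text
time: 12.78
tool_pos: [0.5592, -0.1235, -0.0339]
tool_rot: [-3.141, -0.0, -1.276]
contact_force: [-4.6, 0.1, 12.1]
opening: 0.0002
```

```bash
python3 -c "
from ov import *
go('pics/full9.png',(140,190,280,360),8)
"
```

```text
t 12.78 rail [   7.2 -185.   -33.9] F [-4.6  0.1 12.1]
[-3.141 -0.    -1.276]
```

View pics/full9.png

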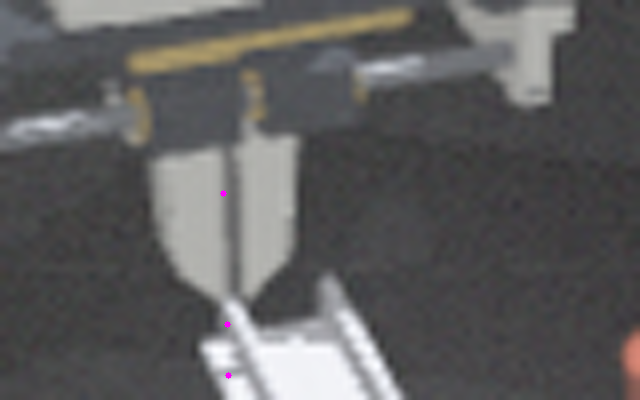

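```bash
python3 -c "
from plan import *
inv=lambda w:(rail2w((0,0,-p[2]),[(w-[p[0],p[1],0])*1000])[0]*1000).round(1)
S=cam('side')
for v in (303,307,311):
  for z in (0,.006): print(v,inv(ray(S,(237.5/8-.5+280,v/8-.5+140),z)))
print(proj(S,rail2w(p,[(7.2,-185,0),(7.2,-175,0)]))*8-[280*8-4,140*8-4])
where()"
```

```text
303 [   6.7 -174.2    0. ]
303 [   9.  -165.8    6. ]
307 [   7.3 -172.2    0. ]
307 [   9.6 -163.8    6. ]
311 [   7.9 -170.2    0. ]
311 [  10.1 -161.8    6. ]
[[226.0644233  283.74173752]
 [235.2253682  301.83412489]]
t 12.88 rail [   7.2 -185.   -33.9] F [-3.   1.4 10. ]
```

```bash
python3 -m crank '{"claw":[0,0,0,0,0,0,0,0],"delta_pos":[[0,0,-0.6],[0,0.1,-1.2],[-0.5,0.22,-1.2],[-1.5,0.22,-1.1],[-2.7,0.22,-1.0],[-3.9,0.22,-0.95],[-5,0.22,-0.95],[-5.5,0.22,-0.95]],"roll":[0.04,0.04,0.04,0.04,0.04,0.04,0.04,0.04]}';python3 -c "
from ov import *
go('pics/p1.png',(120,250,270,400),5)
"
```

```text
time: 13.55
tool_pos: [0.5123, 0.0091, -0.0114]
tool_rot: [3.14, 0.001, -1.279]
contact_force: [-0.0, 0.2, -0.2]
opening: 0.0007
t 13.55 rail [  0.3 -44.5 -11.4] F [-0.   0.2 -0.2]
[ 3.140e+00  1.000e-03 -1.279e+00]
```

View pics/p1.png

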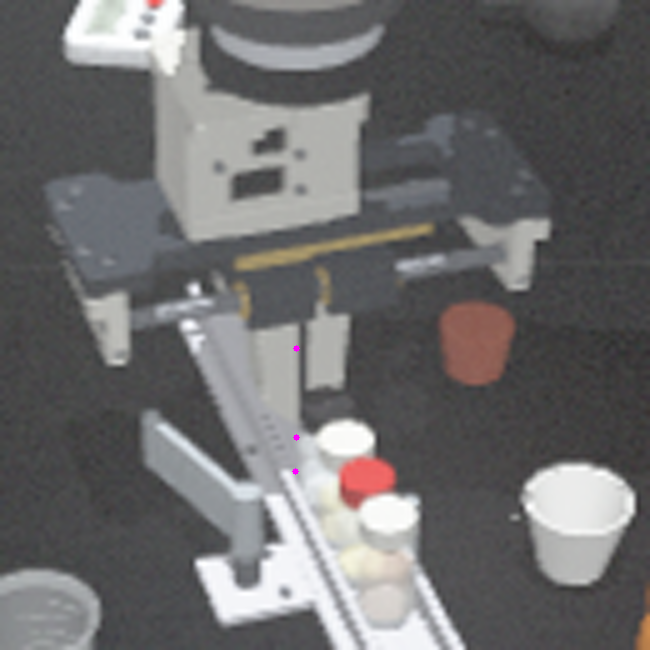

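```bash
python3 -m crank '{"claw":[0,0,0,0,0,0,0,0],"delta_pos":[[-0.2,-0.03,0],[-0.4,-0.03,0],[-0.6,-0.03,0],[-0.75,-0.03,0],[-0.9,-0.03,0],[-1.05,-0.03,0],[-1.2,-0.03,0],[-1.35,-0.03,0]],"roll":[0,0,0,0,0,0,0,0]}';python3 -c "
from ov import *
go('pics/p2.png',(120,250,270,400),5)
"
```

```text
time: 14.27
tool_pos: [0.505, 0.0391, -0.0112]
tool_rot: [-3.142, -0.0, -1.281]
contact_force: [-0.5, -0.6, 0.2]
opening: 0.0006
t 14.27 rail [  1.9 -13.6 -11.2] F [-0.5 -0.6  0.2]
[-3.142 -0.    -1.281]
```

View pics/p2.png

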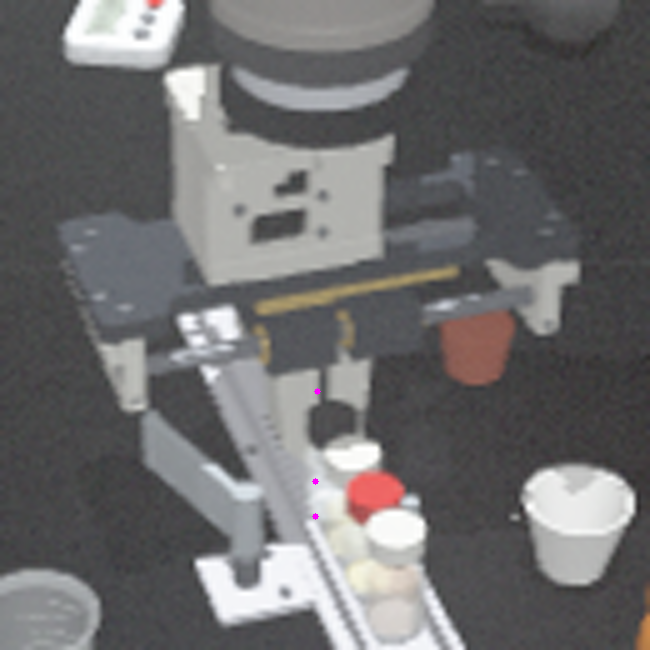

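```bash
python3 -m crank '{"claw":[0,0,0,0,0,0,0,0],"delta_pos":[[-0.15,0.02,0],[-0.3,0.03,0],[-0.45,0.03,0],[-0.6,0.03,0],[-0.75,0.03,0],[-0.9,0.03,0],[-1.05,0.03,0],[-1.2,0.03,0]],"roll":[0,0,0,0,0,0,0,0]}';python3 -c "
from ov import *
go('pics/p3.png',(150,280,280,410),5)
"
```

```text
time: 14.98
tool_pos: [0.4957, 0.0679, -0.0111]
tool_rot: [-3.141, -0.0, -1.28]
contact_force: [0.5, -0.8, 0.5]
opening: 0.0006
t 14.98 rail [  1.2  16.6 -11.1] F [ 0.5 -0.8  0.5]
[-3.141 -0.    -1.28 ]
```

View pics/p3.png

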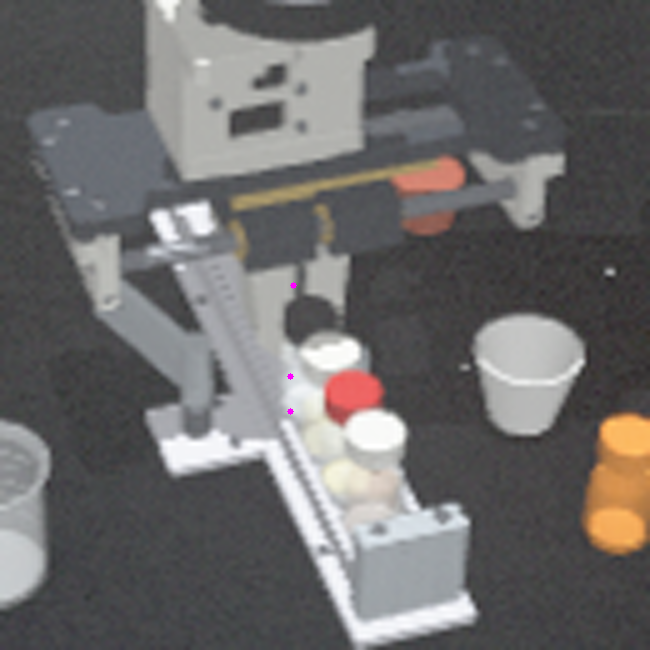

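```bash
python3 -m crank '{"claw":[0,0,0,0,0,0,0,0],"delta_pos":[[-0.1,0,0],[-0.2,0,0],[-0.3,0,0],[-0.38,0,0],[-0.45,0,0],[-0.51,0,0],[-0.56,0,0],[-0.6,0,0]],"roll":[0,0,0,0,0,0,0,0]}';python3 -c "
from ov import *
where()"; python3 -m crank '{"claw":[0,0,0,0,0,0,0,0],"delta_pos":[[-0.01,0,0],[-0.02,0,0],[-0.03,0,0],[-0.04,0,0],[-0.05,0,0],[-0.06,0,0],[-0.07,0,0],[-0.08,0,0]],"roll":[0,0,0,0,0,0,0,0]}';python3 -c "
from ov import *
go('pics/p4.png',(150,280,280,410),5)
"
```

```text
time: 15.7
tool_pos: [0.4914, 0.082, -0.0112]
tool_rot: [3.142, -0.0, -1.28]
contact_force: [-0.3, -0.1, -0.9]
opening: 0.0003
t 15.7 rail [  1.1  31.4 -11.2] F [-0.3 -0.1 -0.9]
time: 16.37
tool_pos: [0.4909, 0.0838, -0.0112]
tool_rot: [3.142, -0.0, -1.28]
contact_force: [0.7, -0.7, -0.1]
opening: 0.0004
t 16.37 rail [  1.1  33.3 -11.2] F [ 0.7 -0.7 -0.1]
[ 3.142 -0.    -1.28 ]
```

View pics/p4.png

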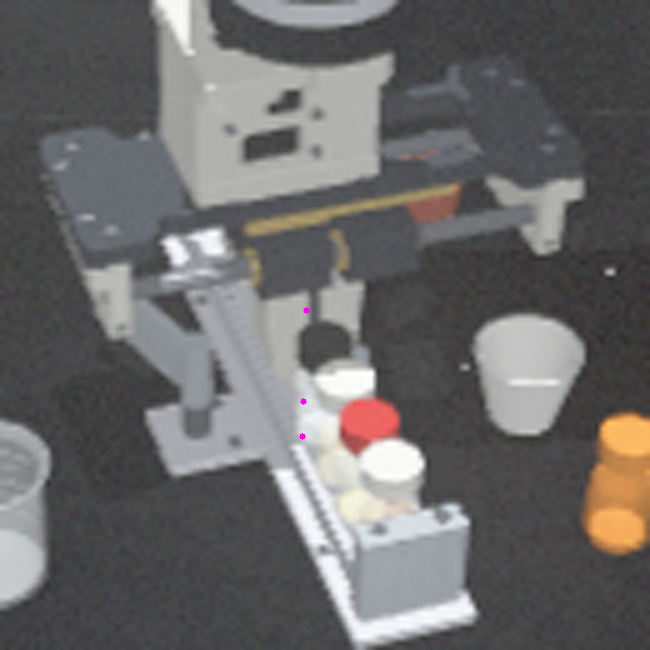

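Still no stop force, so I'll continue in small steps.

```bash
python3 -m crank '{"claw":[0,0,0,0,0,0,0,0],"delta_pos":[[-0.02,0,0],[-0.04,0,0],[-0.06,0,0],[-0.07,0,0],[-0.08,0,0],[-0.09,0,0],[-0.1,0,0],[-0.1,0,0]],"roll":[0,0,0,0,0,0,0,0]}';python3 -c "
from ov import *
go('pics/p5.png',(190,260,320,400),8)
"
```

```text
time: 17.08
tool_pos: [0.491, 0.0854, -0.0109]
tool_rot: [-3.14, -0.002, -1.28]
contact_force: [1.6, -6.3, 0.5]
opening: 0.0005
t 17.08 rail [  1.7  34.7 -10.9] F [ 1.6 -6.3  0.5]
[-3.14e+00 -2.00e-03 -1.28e+00]
```

View pics/p5.png

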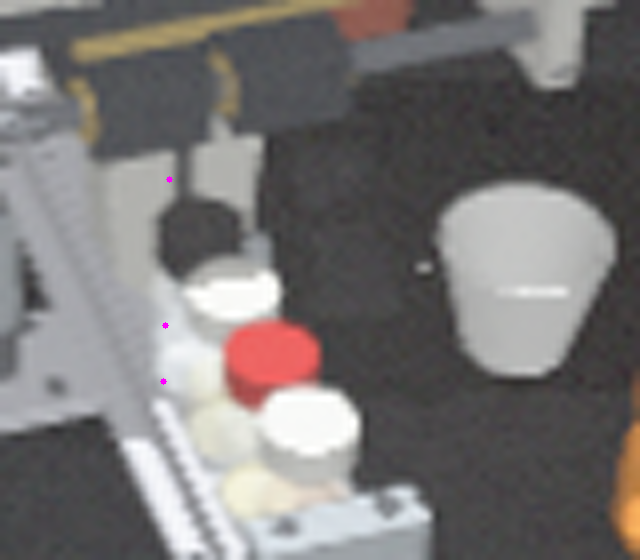

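```bash
python3 -m crank '{"claw":[0,0,0,0,0,0,0,0],"delta_pos":[[0.1,0,0],[0.3,0,0],[0.7,0,0],[1.2,0,0],[1.8,0,0],[2.3,0,-0.3],[2.3,0,-1.2],[2.3,0,-2.4]],"roll":[0,0,0,0,0,0,0,0]}';python3 -c "
from ov import *
where();print(robot.observe()['tool_rot'])"; python3 -m crank '{"claw":[0,0,0,0,0,0,0,0],"delta_pos":[[0,-0.6,0],[0,-1.5,0],[0,-2.4,0],[0,-3.2,0],[0,-3.7,0],[0,-3.7,0],[0,-3.7,0],[0,-3.7,0]],"roll":[0,0,0,0,0,0,0,0]}';python3 -c "
from ov import *
go('pics/k1.png',(130,280,260,410),5)
cv2.imwrite('pics/k1t.png',cv2.resize(cam('top')['color'][160:280,245:405],None,fx=5,fy=5,interpolation=cv2.INTER_CUBIC))
"
```

```text
time: 17.8
tool_pos: [0.5053, 0.0296, 0.0482]
tool_rot: [3.137, 0.002, -1.282]
contact_force: [0.0, 0.1, -0.1]
opening: 0.0006
t 17.8 rail [ -0.6 -22.9  48.2] F [ 0.   0.1 -0.1]
[ 3.13722523e+00  1.71371649e-03 -1.28243250e+00]
time: 18.47
tool_pos: [0.5943, 0.0569, 0.0488]
tool_rot: [3.14, 0.0, -1.281]
contact_force: [-0.1, -0.2, 0.0]
opening: 0.0007
t 18.47 rail [ 92.6 -22.2  48.8] F [-0.1 -0.2  0. ]
[ 3.14   0.    -1.281]
```

View pics/k1.png

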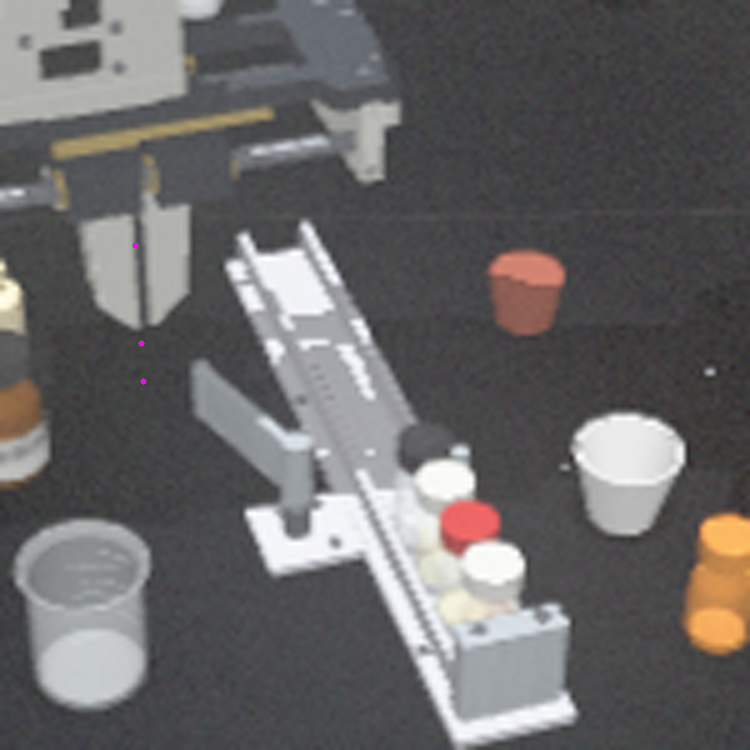

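View pics/k1t.png

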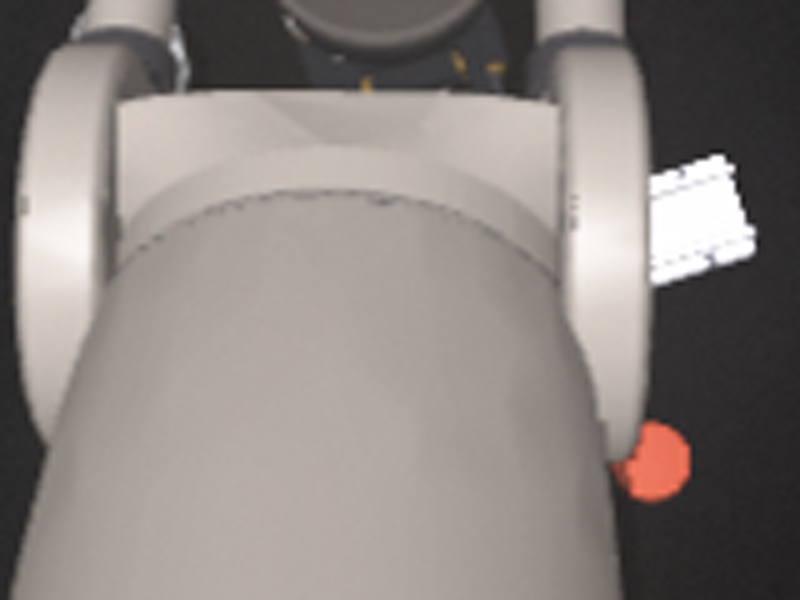

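```bash
python3 -c "
from plan import *
inv=lambda w:(rail2w((0,0,-p[2]),[(w-[p[0],p[1],0])*1000])[0]*1000).round(1)
S=cam('side')
for uv in ((493,561),(470,522),(445,481),(427,443)): print(inv(ray(S,(uv[0]/5-.4+260,uv[1]/5-.4+130),.058)))
"; python3 -m crank '{"claw":[0,0,0,0,0,0,0,0],"delta_pos":[[0,0,0.4],[0,0,0.8],[0,0,1.2],[0,0,1.6],[0,0,1.9],[0,0,2.1],[0,0,2.2],[0,0,2.2]],"roll":[0,0,0,0,0,0,0,0]}';python3 -c "
from ov import *
go('pics/k2.png',(130,280,260,410),5)"
```

```text
[  1.1 126.6  58. ]
[  1.6 104.9  58. ]
[ 2.5 80.9 58. ]
[ 1.5 58.3 58. ]
time: 19.28
tool_pos: [0.5949, 0.0577, -0.007]
tool_rot: [3.14, 0.0, -1.28]
contact_force: [0.3, -0.1, 1.3]
opening: 0.0005
t 19.28 rail [ 93.3 -21.6  -7. ] F [ 0.3 -0.1  1.3]
[ 3.14  0.   -1.28]
```

View pics/k2.png

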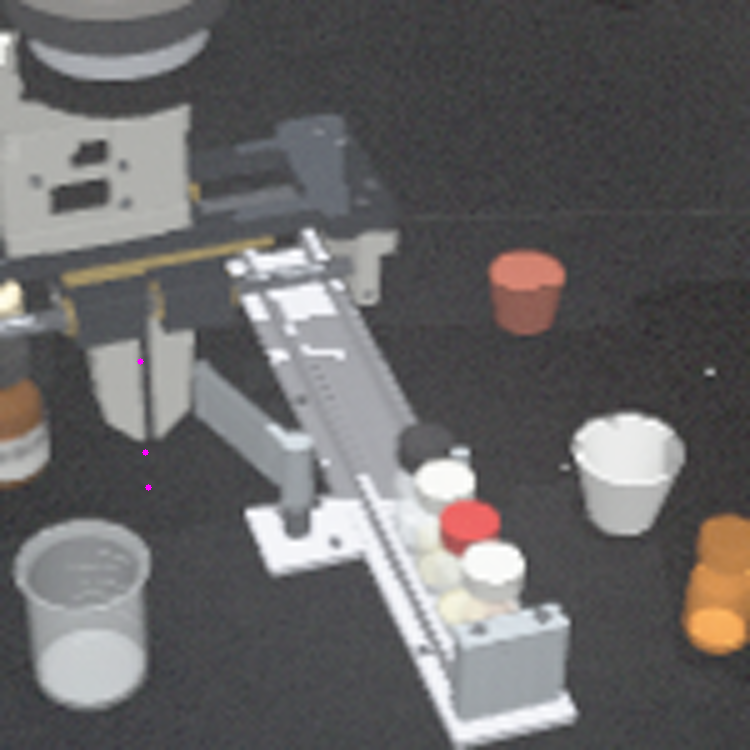

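```bash
python3 -m crank '{"claw":[0,0,0,0,0,0,0,0],"delta_pos":[[0,0.15,0],[0.04,0.3,0],[0.04,0.45,0],[0.04,0.6,0],[0.04,0.75,0],[0.04,0.9,0],[0.04,1.0,0],[0.04,1.1,0]],"roll":[0,0,0,0,0,0,0,0]}';python3 -c "
from ov import *
go('pics/k3.png',(130,280,260,410),5)"
```

```text
time: 20.0
tool_pos: [0.5689, 0.0487, -0.0061]
tool_rot: [-3.142, -0.0, -1.28]
contact_force: [0.4, -0.4, 0.8]
opening: 0.0006
t 20.0 rail [ 65.8 -22.8  -6.1] F [ 0.4 -0.4  0.8]
[-3.142 -0.    -1.28 ]
```

View pics/k3.png

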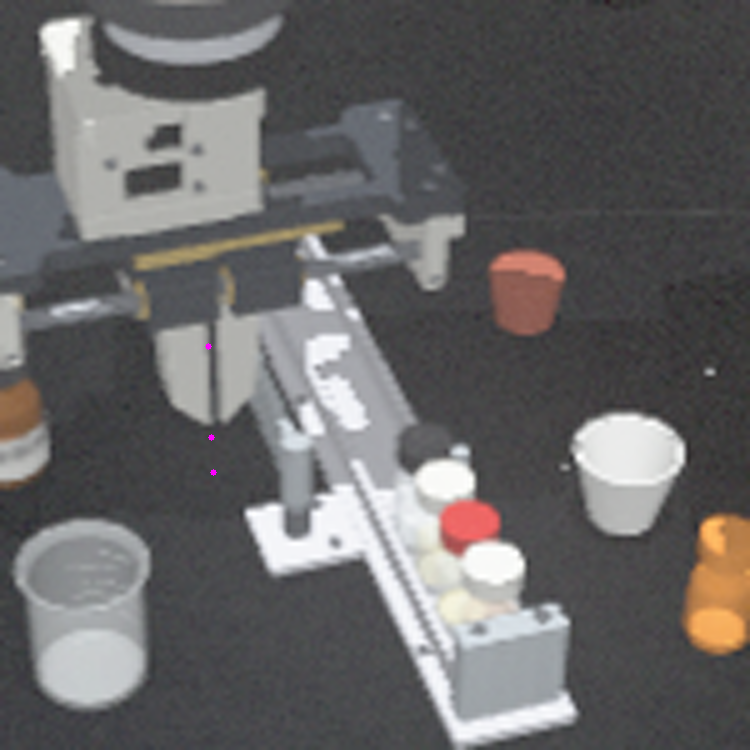

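```bash
python3 -m crank '{"claw":[0,0,0,0,0,0,0,0],"delta_pos":[[-0.02,0.18,0],[-0.06,0.36,0],[-0.1,0.55,0],[-0.15,0.73,0],[-0.23,0.9,0],[-0.32,1.07,0],[-0.43,1.23,0],[-0.54,1.38,0]],"roll":[0,0,0,0,0,0,0,0]}';python3 -c "
from ov import *
go('pics/k4.png',(130,280,260,410),5)"
```

```text
time: 20.72
tool_pos: [0.5317, 0.052, -0.0062]
tool_rot: [3.141, -0.0, -1.28]
contact_force: [1.1, -0.3, -0.6]
opening: 0.0005
t 20.72 rail [31.1 -8.9 -6.2] F [ 1.1 -0.3 -0.6]
[ 3.141 -0.    -1.28 ]
```

View pics/k4.png

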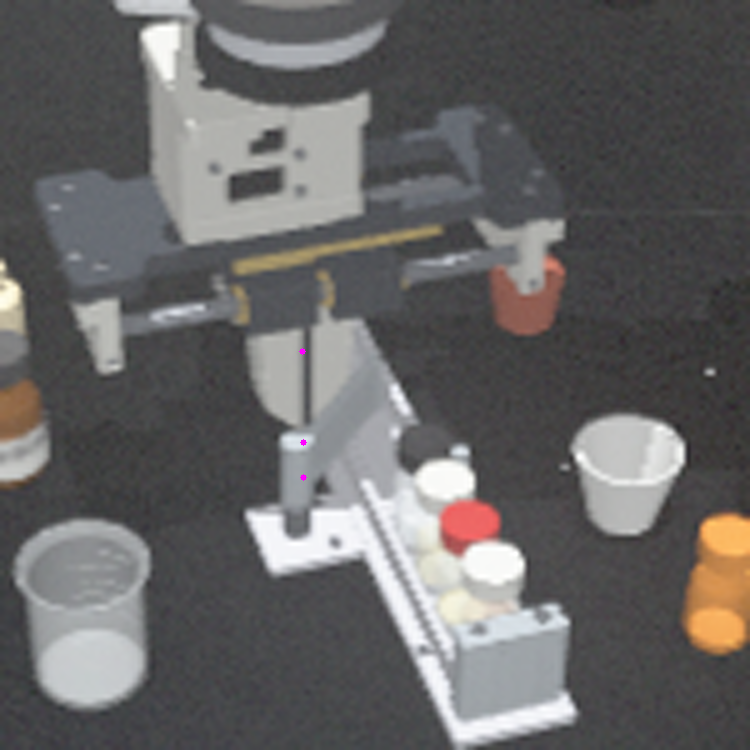

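```bash
python3 -m crank '{"claw":[0,0,0,0,0,0,0,0],"delta_pos":[[-0.13,0.13,0],[-0.27,0.26,0],[-0.4,0.35,0],[-0.5,0.42,0],[-0.6,0.48,0],[-0.72,0.53,0],[-0.84,0.58,0],[-0.96,0.64,0]],"roll":[0,0,0,0,0,0,0,0]}';python3 -c "
from ov import *
go('pics/k5.png',(150,280,280,410),6)"
```

```text
time: 21.43
tool_pos: [0.51, 0.0705, -0.0061]
tool_rot: [-3.141, -0.0, -1.28]
contact_force: [0.6, -0.5, 0.1]
opening: 0.0003
t 21.43 rail [15.6 15.  -6.1] F [ 0.6 -0.5  0.1]
[-3.141 -0.    -1.28 ]
```

View pics/k5.png

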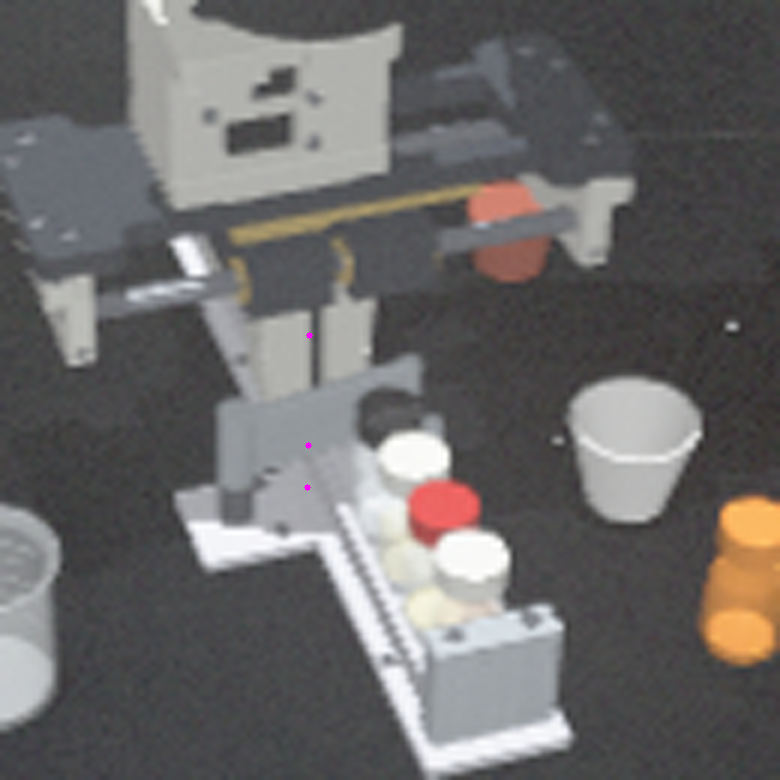

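```bash
python3 -m crank '{"claw":[0,0,0,0,0,0,0,0],"delta_pos":[[-0.06,0,0],[-0.12,0,0],[-0.17,0.02,0],[-0.21,0.02,0],[-0.25,0.02,0],[-0.28,0.02,0],[-0.3,0.02,0],[-0.3,0.02,0]],"roll":[0,0,0,0,0,0,0,0]}';python3 -c "
from ov import *
where()";python3 -m crank '{"claw":[0,0,0,0,0,0,0,0],"delta_pos":[[-0.01,0,0],[-0.02,0,0],[-0.03,0,0],[-0.04,0,0],[-0.05,0,0],[-0.06,0,0],[-0.06,0,0],[-0.06,0,0]],"roll":[0,0,0,0,0,0,0,0]}';python3 -c "
from ov import *
go('pics/k6.png',(150,280,280,410),6)"
```

```text
time: 22.15
tool_pos: [0.5073, 0.0774, -0.0062]
tool_rot: [3.141, 0.0, -1.28]
contact_force: [0.0, -0.4, 0.2]
opening: 0.0006
t 22.15 rail [15.1 22.4 -6.2] F [ 0.  -0.4  0.2]
time: 22.82
tool_pos: [0.5073, 0.0778, -0.0061]
tool_rot: [-3.141, -0.001, -1.28]
contact_force: [0.2, -6.4, -0.8]
opening: 0.0002
t 22.82 rail [15.2 22.8 -6.1] F [ 0.2 -6.4 -0.8]
[-3.141e+00 -1.000e-03 -1.280e+00]
```

View pics/k6.png

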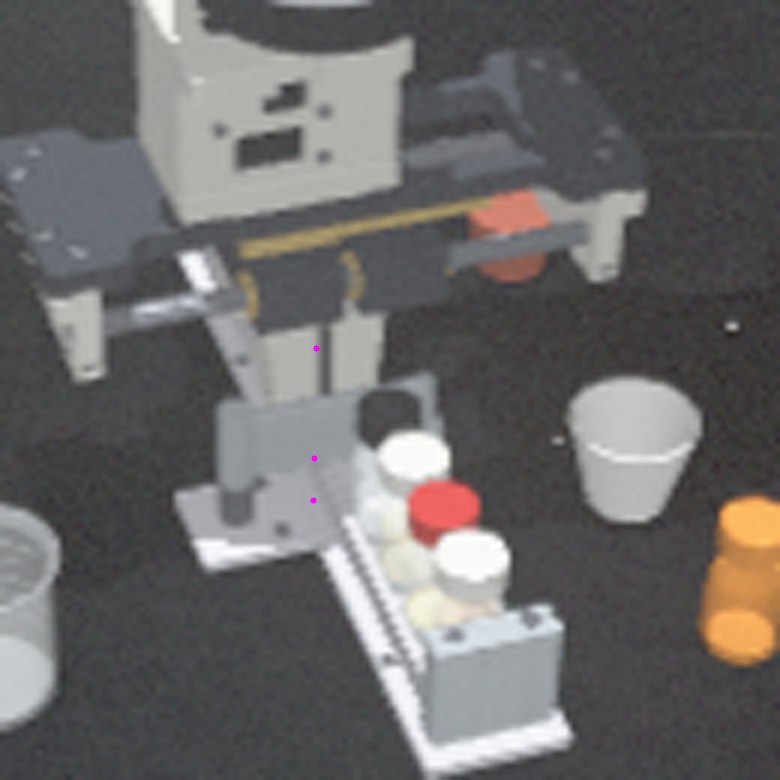

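```bash
python3 -m crank '{"claw":[0,0,0,0,0,0,0,0],"delta_pos":[[0.1,0,0],[0.3,0,0],[0.7,0,0],[1.2,0,0],[1.8,0,-0.5],[2.5,0,-1.5],[3.5,0,-2.5],[4.5,0,-3]],"roll":[0,0,0,0,0,0,0,0]}';python3 -m crank '{"claw":[0,0,0,0,0,0,0,0],"delta_pos":[[1.2,0,-0.5],[2.4,0,-1],[3.6,0,-1],[4.8,0,-1],[6,0,-1],[7,0,-1],[8,0,-1],[8,0,-1]],"roll":[0,0,0,0,0,0,0,0]}';python3 -c "
from ov import *
where()
cv2.imwrite('pics/et.png',cv2.resize(cam('top')['color'][160:280,245:405],None,fx=5,fy=5,interpolation=cv2.INTER_CUBIC))
cv2.imwrite('pics/es.png',cv2.resize(cam('side')['color'][150:280,240:410],None,fx=4.5,fy=4.5,interpolation=cv2.INTER_CUBIC))"
```

```text
time: 23.53
tool_pos: [0.5408, -0.031, 0.0716]
tool_rot: [-3.138, -0.002, -1.28]
contact_force: [1.8, -0.3, -0.2]
opening: 0.0006
time: 24.2
tool_pos: [0.597, -0.2266, 0.0936]
tool_rot: [-3.141, -0.002, -1.284]
contact_force: [-0.5, 0.6, 0.8]
opening: 0.0004
t 24.2 rail [  13.8 -294.5   93.6] F [-0.5  0.6  0.8]
```

View pics/et.png

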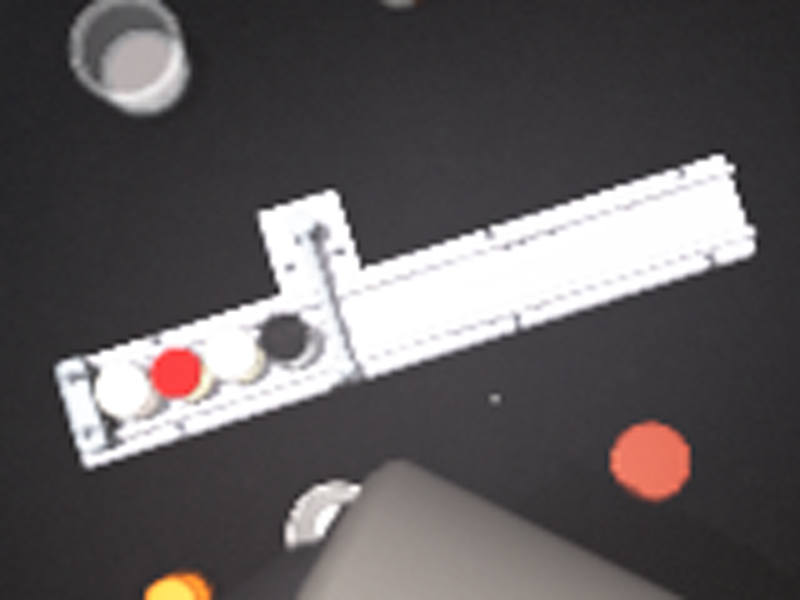

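View pics/es.png

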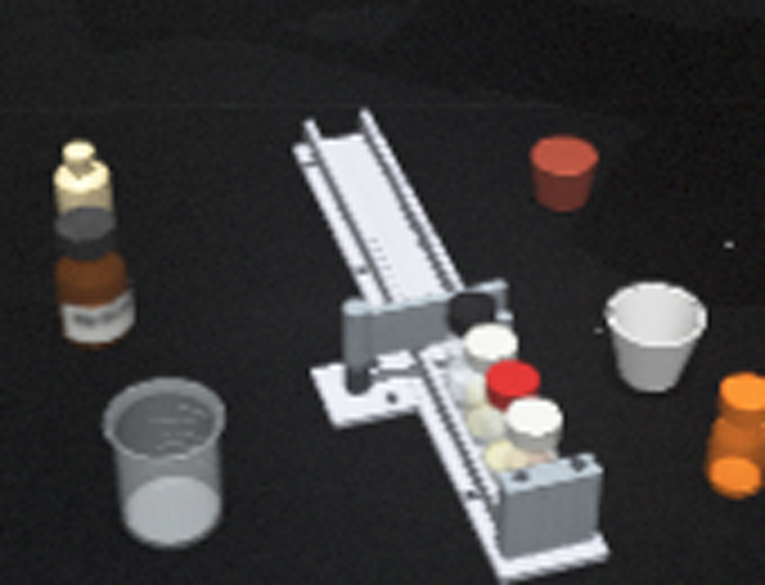

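```bash
python3 -c "
from plan import *
inv=lambda w:(rail2w((0,0,-p[2]),[(w-[p[0],p[1],0])*1000])[0]*1000).round(1)
T=cam('top')
for uv in ((126,389),(177,373),(231,355),(284,337)): print(inv(ray(T,(uv[0]/5-.4+245,uv[1]/5-.4+160),.058)))
h,t=[inv(ray(T,(u/5-.4+245,v/5-.4+160),.049)) for u,v in((318,232),(355,374))];d=t-h;print(h,t,np.arctan2(-d[0],-d[1]))
print(robot.hand_in())"
```

```text
[  1.3 125.5  58. ]
[  1.1 103.3  58. ]
[ 1.3 79.7 58. ]
[ 1.6 56.4 58. ]
[40.5 29.9 49. ] [-21.5  33.2  49. ] 1.623971955846851
the job is handed in; nothing more can be done
None
```

I pushed the four vials along the rail as one train to the end stop, then swung the keeper arm shut behind them. The job is handed in at about 24 s of the 51 s allowed; no verdict was reported.

**Last checks**
- **Row:** the push met about 6.5 N at the stop. Cap centres along the lane read 125.5, 103.3, 79.7 and 56.4 mm in the top view, and 126.6 to 58.3 mm in the side view. A perfect home row would be 128.2 to 57.4 mm, so this fits within the calibration error of about 2–3 mm. All four vials looked upright, with no visible gaps.
- **Keeper:** it met about 6.4 N at its limit. The top view gave about 1.62 rad, slightly past the 1.571 limit, so that reading is rough. Both pictures show it square across the lane.
- **Bystanders:** by eye they stayed where they were in the last pictures. The crucible was partly hidden in the top view but clear in the side view.

**What disagreed**
- **Tool height:** the reported height was about 34 mm lower than the real fingertips. My first push passed just over the vial caps without moving anything.
- **Correction:** I measured the offset by touching the bench beyond the open end of the rail, with about 12 N from the fingertips, and corrected for it.
- **Rail position:** the two cameras' rail positions disagreed by up to about 2 mm.

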